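# Put the impact sockets back on the bench rack in size order

## Task

The four impact sockets came back from the job mixed up on the aluminium carry rack. Move them one at a time to the grey bench rack so that they stand in order of size again, each over the post on the round seat made to its size, mouth down and flat on the seat. Do not knock a socket over, and leave the white jar where it stands.

Things in the scene. Friction and masses are not known exactly. Their poses are not given: they have to be found in the camera images.
- socket_24: smallest of four dark steel impact sockets: upright cylinder 40 mm across, 50 mm tall, square hole on top, 24 mm mouth below. Starts mouth down over a post (9 mm thick, 20 mm tall) of the aluminium carry rack: four posts in a row 74 mm apart, deck 15 mm above the bench, strip 350 x 70 mm with its low end handle; sockets in mixed order. Origin: centre of the underside, z up.
- socket_30: second smallest of four dark steel impact sockets: upright cylinder 47 mm across, 54 mm tall, square hole on top, 30 mm mouth below. Starts mouth down over a post (9 mm thick, 20 mm tall) of the aluminium carry rack: four posts in a row 74 mm apart, deck 15 mm above the bench, strip 350 x 70 mm with its low end handle; sockets in mixed order. Origin: centre of the underside, z up.
- socket_36: second largest of four dark steel impact sockets: upright cylinder 55 mm across, 58 mm tall, square hole on top, 36 mm mouth below. Starts mouth down over a post (9 mm thick, 20 mm tall) of the aluminium carry rack: four posts in a row 74 mm apart, deck 15 mm above the bench, strip 350 x 70 mm with its low end handle; sockets in mixed order. Origin: centre of the underside, z up.
- socket_41: largest of four dark steel impact sockets: upright cylinder 62 mm across, 64 mm tall, square hole on top, 41 mm mouth below. Starts mouth down over a post (9 mm thick, 20 mm tall) of the aluminium carry rack: four posts in a row 74 mm apart, deck 15 mm above the bench, strip 350 x 70 mm with its low end handle; sockets in mixed order. Origin: centre of the underside, z up.
- seat_24: smallest of four places 74 mm apart on the grey bench rack (310 x 92 mm), in size order along it: round black seat 46 mm across, 3 mm thick, with a pointed steel post 9 mm thick at its centre, 20 mm above the seat. Origin: centre of the seat underside, 14 mm above the bench; a seated socket's underside is 3 mm above it; z up, x along the row to the larger places.
- seat_30: second smallest of four places 74 mm apart on the grey bench rack (310 x 92 mm), in size order along it: round black seat 53 mm across, 3 mm thick, with a pointed steel post 9 mm thick at its centre, 20 mm above the seat. Origin: centre of the seat underside, 14 mm above the bench; a seated socket's underside is 3 mm above it; z up, x along the row to the larger places.
- seat_36: second largest of four places 74 mm apart on the grey bench rack (310 x 92 mm), in size order along it: round black seat 61 mm across, 3 mm thick, with a pointed steel post 9 mm thick at its centre, 20 mm above the seat. Origin: centre of the seat underside, 14 mm above the bench; a seated socket's underside is 3 mm above it; z up, x along the row to the larger places.
- seat_41: largest of four places 74 mm apart on the grey bench rack (310 x 92 mm), in size order along it: round black seat 68 mm across, 3 mm thick, with a pointed steel post 9 mm thick at its centre, 20 mm above the seat. Origin: centre of the seat underside, 14 mm above the bench; a seated socket's underside is 3 mm above it; z up, x along the row to the larger places.
- grease_jar: white plastic jar with a blue cap, 68 mm across and 118 mm tall, standing beyond the racks; to be left alone. Origin: centre of the underside; z up.
There are look-alikes about, which are no part of the job. Leave any turquoise look-alike of the socket_41 alone.

How it is judged:
At the end, for the whole second after the job is handed in: Each of the four sockets stands over the post of the seat of its own size (socket axis within 18 mm of the post, which is as far as the post lets it slide), upright within 0.06 rad, its underside on the seat within 3 mm, released and at rest (horizontal distance between socket_24 and seat_24 below 0.018 m and z of socket_24 in the frame of seat_24 between 0.0005 and 0.006 m and angle between each of socket_24, socket_30, socket_36, socket_41's own z axis and vertical below 0.06 rad and linear speed of each of socket_24, socket_30, socket_36, socket_41 below 0.02 m/s and angular speed of each of socket_24, socket_30, socket_36, socket_41 below 0.2 rad/s and horizontal distance between socket_30 and seat_30 below 0.018 m and z of socket_30 in the frame of seat_30 between 0.0005 and 0.006 m and horizontal distance between socket_36 and seat_36 below 0.018 m and z of socket_36 in the frame of seat_36 between 0.0005 and 0.006 m and horizontal distance between socket_41 and seat_41 below 0.018 m and z of socket_41 in the frame of seat_41 between 0.0005 and 0.006 m); the robot touches nothing.
It fails at once if a socket is knocked over (angle between any of socket_24, socket_30, socket_36, socket_41's own z axis and vertical above 0.8 rad).
It fails at once if the grease jar is disturbed (moved more than 25 mm) (distance of grease_jar from where it was at the start of the episode above 0.025 m).
It also fails if it takes over 120 s, if anything falls off the work surface, if the arm or the gripper's body presses on something with over 40 N, if the wrist force passes 120 N, or if a joint passes its speed limit or range.

## Robot

A 6-joint arm with a two-finger parallel gripper is mounted at the origin on the work surface. World frame = base frame: x ahead of the robot, y to its left, z up, the work surface at z = 0. Lengths are in m, angles in rad, forces in N, time in s.
With the tool pointing down it reaches from about 0.3 to 0.875 m from the base axis. Payload 6.4 kg.
Tool frame: the origin (TCP) lies where the fingers leave the gripper's body, on its centre line; the fingertips stand 73 mm ahead of it and the grasp point (between the pads) lies 54 mm ahead of it; y points along the fingers, z is the direction in which the jaws open and shut, and the axes are right-handed (so a half turn about y gives the same grasp; the last joint's range is limited). The gripper opens to 85 mm and grips with 20 to 120 N. Pads are 22 mm wide; open, the fingers measure 114 mm over their backs; the gripper's body (76 mm by 85 mm) begins 54 mm behind the grasp point. The pads swing forward as they close: fully open they stand 13 mm farther back than shut.
Start: joints at [0.926, 0.181, 1.607, -0, 1.354, -0.206], TCP at [0.244, 0.521, 0.304] pointing down, gripper open.
Joint ranges: [-2.99, 2.99], [-0.89, 2.07], [0.3, 2.58], [-1.14, 4.28], [0, 2.63], [-3.12, 3.12]. Speed limits (rad/s): [2.57, 2.57, 3.01, 3.14, 3.14, 3.14].

## Interface

Orientations are given as a unit quaternion [w, x, y, z].
In Python, from station import readout, vision, robot gives the robot as it stands.
- The arm moves only by the tool apply_moves, never from a script. Its argument "increments" is a list of rows, each an object of numbers: "rx", "ry", "rz": the turn, a rotation vector about the tool's x, y, z in rad; "dx", "dy", "dz": the shift along the tool's x, y, z in cm; "hand": the opening, from 0 (shut) to 1 (fully open). A call has 1 to 12 rows; each row shifts and turns the commanded pose from where the row before left it, along the tool's axes as they then stand; what a row does not reach is not made up. A row lasts 1/8 s, in which the tool goes at most 62.5 mm and 10.7 degrees, less where a joint would pass 70% of its speed; a pose out of reach is approached as far as the arm can. A call is refused whole if a number of a shift passes 6.25 or a number of a turn 0.188, either way. A call with a gripper value outside its range is refused whole. The fingers move at their own pace and stop on an object; "squeeze" is the grip in N (left out, the last holds). Time passes only in rows, so rows that do not move let the fingers close. It gives the time, the measured TCP pose, the force and the opening at its end, in the units of the state.
- readout.read_state(): the state, without advancing time (a new reading comes with each control period).
- vision.grab_frame(name): name is "side" or "top"; returns a dict with "frame" (400x640x3 uint8, red, green, blue), "range_z" (400x640 float32, m along the optical axis (not along the pixel's ray), 0 where there is no reading), "fx", "fy", "cx", "cy" (pixels), "k1" (the pictures are not rectified: a ray, as slopes to the right and down, at radius r is drawn at 1 + k1 r^2 times it, then the intrinsics apply), "pose" (4x4, takes a point from camera to world coordinates). Camera axes: x right, y up, looking along -z (the intrinsics and any distortion apply to the point x, -y, -z); pixel columns grow to the right and rows downward; lengths in m; the calibration is good to about 2 mm. A picture is of the moment at which its call begins.
- robot.close_job(): hands the job in, once; it reports no verdict.
The state is a dict: "t": time; "joints": joint angles; "qd": joint speeds; "effort": joint torques, N m; "position": TCP position; "tool_rot": TCP orientation; "contact_force": force on the tool from outside, world axes, zero at the start; "moment": the same for the moment, N m; "finger_gap": finger opening in m.
Only numpy, scipy, OpenCV 4.12 (cv2) and the standard library are available. Lean on these libraries where they do the work, as an engineer would, in place of code of your own. Each camera call takes 0.05 s, during which the arm holds its last target.

## Working session

There is one attempt and no reset: what is moved stays moved. The work goes in short steps, Python scripts to look and compute and a tool call to move; the robot and the scene stay as the last step left them, time stands still between calls to the robot, and variables do not carry over. Pictures are saved under pics/ and viewed, and the job is handed in when it is done.

Besides the shell and the picture viewer there is one more tool, called after ">>>" as name([rows], argument=value, ...), one row to a line, values as JSON. apply_moves: Moves the arm, as the interface text tells. Its arguments: {"type":"object","properties":{"increments":{"type":"array"},"squeeze":{"type":"number"}},"required":["increments"]}

```bash
ls; mkdir -p pics; python3 - <<'E'
from station import readout, vision, robot
import cv2,json
s=readout.read_state();print(s)
for n in("top","side"):
    f=vision.grab_frame(n);cv2.imwrite(f"pics/{n}0.png",f["frame"][:,:,::-1])
    print(n,f["fx"],f["fy"],f["cx"],f["cy"],f["k1"],f["pose"])
E
```

```text
pics
{'t': 0.0, 'joints': array([ 9.25705332e-01,  1.81528874e-01,  1.60802479e+00,  6.77586845e-06,
        1.35381007e+00, -2.06283442e-01]), 'qd': array([-0.0014466 ,  0.00188811, -0.00220738, -0.00155098,  0.0011085 ,
        0.0009268 ]), 'effort': array([-4.68152975e-04, -4.44886386e+01, -3.51330364e+01, -3.92979773e-04,
        9.20268969e-03, -1.34580586e-05]), 'position': array([0.24400024, 0.52017932, 0.30298278]), 'tool_rot': array([-0.68958588,  0.69072453, -0.15416134,  0.15363993]), 'contact_force': array([ 0.2253619 , -0.27381185,  0.3647376 ]), 'moment': array([-0.00950498,  0.02468581, -0.00642377]), 'finger_gap': 0.08523471484756455}
top 376.1441360982078 376.1441360982078 317.48568165644264 200.35364647211603 -0.005196558298420036 [[ 0.02978108  0.99898148 -0.0338983   0.56003647]
 [-0.99890583  0.02852116 -0.03706333  0.00511342]
 [-0.03605876  0.034965    0.99873781  0.83218575]
 [ 0.          0.          0.          1.        ]]
side 375.8135799662949 375.8135799662949 318.88456935081206 202.179650333112 -0.04849546309187199 [[-0.93420046  0.24552442 -0.25881898  0.39536638]
 [-0.3567352  -0.64918726  0.6717856   0.59352487]
 [-0.00308222  0.71991225  0.69405824  0.61486407]
 [ 0.          0.          0.          1.        ]]
```

View pics/top0.png

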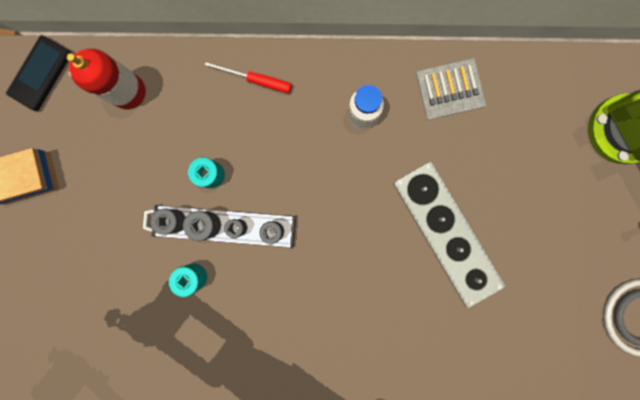

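View pics/side0.png

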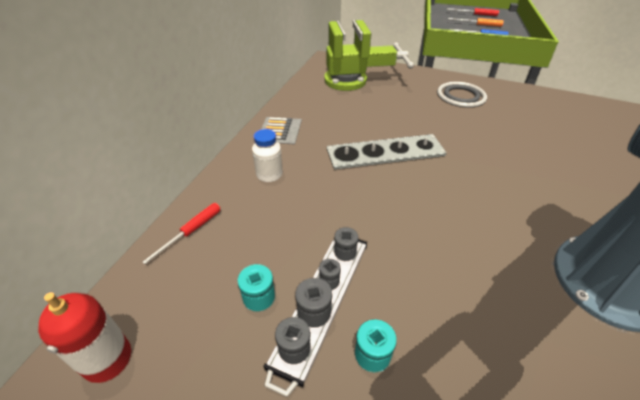

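The top view shows the four dark sockets on the carry rack at (164,222), (199,225), (235,228) and (271,232). Turquoise look-alikes stand at (205,172) and (185,281). The seats run from largest at (423,189) to smallest at (476,280), and the jar is at (367,104). Next, a close crop and measurements.

```bash
cat > h.py <<'E'
import numpy as np,cv2
from station import readout, vision, robot
from scipy.spatial.transform import Rotation as R
def rays(f,uv):
    uv=np.atleast_2d(np.asarray(uv,float))
    d=np.stack([(uv[:,0]-f["cx"])/f["fx"],(uv[:,1]-f["cy"])/f["fy"]],1)
    s=d.copy()
    for _ in range(10): s=d/(1+f["k1"]*(s**2).sum(1,keepdims=True))
    c=np.stack([s[:,0],-s[:,1],-np.ones(len(s))],1)
    return c@f["pose"][:3,:3].T
def onplane(f,uv,z):
    r=rays(f,uv);o=f["pose"][:3,3]
    return o+r*((z-o[2])/r[:,2])[:,None]
def cloud(f):
    v,u=np.mgrid[0:400,0:640]
    r=rays(f,np.stack([u.ravel(),v.ravel()],1))
    return (f["pose"][:3,3]+r*f["range_z"].reshape(-1,1)).reshape(400,640,3)
def proj(f,p):
    c=(np.atleast_2d(p)-f["pose"][:3,3])@f["pose"][:3,:3]
    s=np.stack([c[:,0]/-c[:,2],-c[:,1]/-c[:,2]],1)
    s=s*(1+f["k1"]*(s**2).sum(1,keepdims=True))
    return s*f["fx"]+[f["cx"],f["cy"]]
E
python3 - <<'E'
from h import *
f=vision.grab_frame("top");im=f["frame"][:,:,::-1]
a=cv2.resize(im[150:310,130:310],None,fx=4,fy=4,interpolation=cv2.INTER_CUBIC)[:600]
cv2.imwrite("pics/c1.png",a)
b=cv2.resize(im[150:310,380:520],None,fx=3.75,fy=3.75,interpolation=cv2.INTER_CUBIC);cv2.imwrite("pics/c2.png",b)
C=cloud(f)
for u,v in [(164,222),(199,225),(235,228),(271,232),(205,172),(185,281),(423,189),(441,219),(458,249),(476,280)]:
    print(u,v,np.round(C[v-12:v+13,u-12:u+13,2].max(),4), end=' ')
    # top-face points within the window
    w=C[v-20:v+21,u-20:u+21].reshape(-1,3); z=np.median(w[w[:,2]>C[v-3:v+4,u-9:u+10,2].max()-.006][:,2])
    t=w[abs(w[:,2]-z)<.004]; print('ztop',z.round(4),'n',len(t),'ctr',((t.max(0)+t.min(0))/2).round(4),'ext',np.ptp(t,axis=0).round(4))
bg=C[300:390,500:590,2];print('table',np.median(bg))
E
```

```text
164 222 0.8322 ztop 0.0732 n 471 ctr [0.5334 0.349  0.0729] ext [0.0518 0.0562 0.0073]
199 225 0.8322 ztop 0.0792 n 630 ctr [0.5277 0.2746 0.0791] ext [0.0591 0.0607 0.0078]
235 228 0.8322 ztop 0.8322 n 15 ctr [0.56   0.0051 0.8322] ext [0. 0. 0.]
271 232 0.8322 ztop 0.8322 n 3 ctr [0.56   0.0051 0.8322] ext [0. 0. 0.]
205 172 0.8322 ztop 0.0643 n 597 ctr [0.6382 0.2752 0.0643] ext [0.0587 0.0599 0.0079]
185 281 0.8322 ztop 0.0643 n 621 ctr [0.4109 0.305  0.0643] ext [0.0601 0.0608 0.0078]
423 189 0.8322 ztop 0.8322 n 6 ctr [0.56   0.0051 0.8322] ext [0. 0. 0.]
441 219 0.8322 ztop 0.0369 n 13 ctr [ 0.5555 -0.2281  0.0356] ext [0.0084 0.0065 0.0051]
458 249 0.8322 ztop 0.0358 n 15 ctr [ 0.493  -0.2682  0.0356] ext [0.0066 0.0088 0.0052]
476 280 0.8322 ztop 0.0384 n 11 ctr [ 0.4303 -0.3065  0.0376] ext [0.0065 0.006  0.0055]
table 0.00034430739990753967
```

View pics/c1.png

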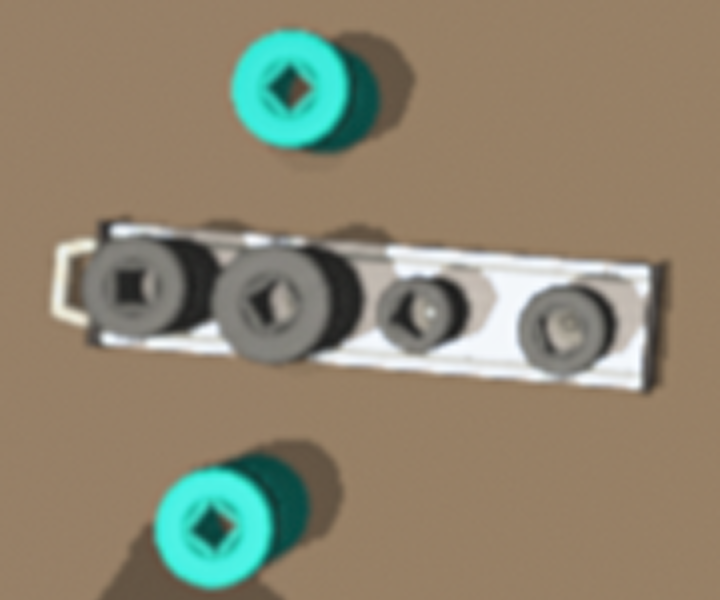

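View pics/c2.png

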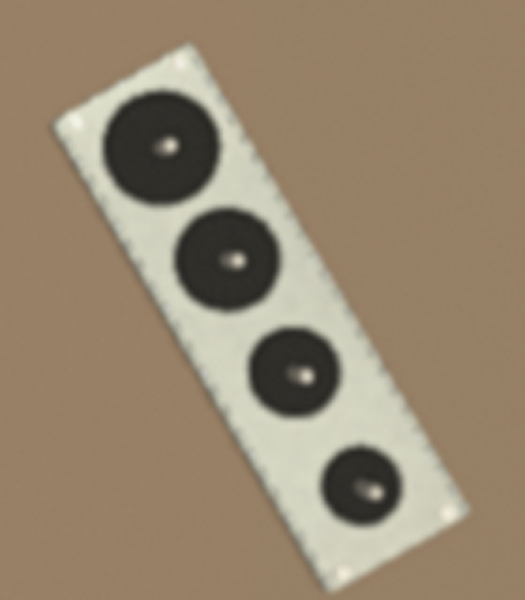

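```bash
python3 - <<'E'
from h import *
q=readout.read_state()["tool_rot"];print(R.from_quat(np.r_[q[1:],q[0]]).as_matrix().round(4))
f=vision.grab_frame("top");C=cloud(f);im=f["frame"].astype(int)
ok=f["range_z"]>0
# seats: dark blobs in ROI
g=im.max(2)
m=((g<80)).astype(np.uint8);m[:,:385]=0;m[:,510:]=0;m[:155]=0;m[310:]=0
m=cv2.morphologyEx(m,cv2.MORPH_CLOSE,np.ones((7,7)))
cs,_=cv2.findContours(m,0,cv2.CHAIN_APPROX_NONE)
S=[]
for c in cs:
    if len(c)<30: continue
    P=onplane(f,c[:,0],.017)[:,:2]*1000
    (x,y),ax,an=cv2.fitEllipse(P.astype(np.float32));S.append((x,y));print('seat',round(x,1),round(y,1),np.round(ax,1))
S=np.array(S);d=S[-1]-S[0];print('row dir deg',np.degrees(np.arctan2(d[1],d[0])),np.linalg.norm(np.diff(S,axis=0),axis=1))
# sockets top faces
for n,(u,v),zt,D in [(36,(162,222),.073,55),(41,(199,225),.079,62),(24,(235,228),.065,40),(30,(271,232),.069,47),('t1',(202,172),.0643,62),('t2',(183,281),.0643,62)]:
    p0=onplane(f,[(u,v)],zt)[0]
    k=ok&(abs(C[:,:,2]-zt)<.004)&(np.hypot(C[:,:,0]-p0[0],C[:,:,1]-p0[1])<D/2000+.012)
    cs,_=cv2.findContours(k.astype(np.uint8),0,cv2.CHAIN_APPROX_NONE);c=max(cs,key=len)
    P=onplane(f,c[:,0],zt)[:,:2]*1000
    (x,y),ax,an=cv2.fitEllipse(P.astype(np.float32));(x2,y2),r2=cv2.minEnclosingCircle(P.astype(np.float32))
    print(n,round(x,1),round(y,1),np.round(ax,1),'mec',round(x2,1),round(y2,1),round(2*r2,1),'z',np.median(C[:,:,2][k]).round(4))
E
```

```text
[[ 9.053e-01 -8.000e-04  4.249e-01]
 [-4.249e-01 -1.100e-03  9.053e-01]
 [-3.000e-04 -1.000e+00 -1.300e-03]]
seat 430.2 -306.1 [39.1 40.4]
seat 493.1 -267.4 [46.6 47.2]
seat 591.8 -206.5 [ 60.8 145.2]
row dir deg 31.63915406464283 [ 73.79559334 116.01704445]
36 533.6 348.5 [52.3 54.1] mec 533.0 348.5 55.7 z 0.0731
41 527.7 274.4 [59.4 60.3] mec 527.3 274.1 62.5 z 0.0791
24 524.1 205.3 [37.2 38.1] mec 524.2 205.5 39.2 z 0.0649
30 517.9 128.4 [44.2 44.9] mec 517.9 128.4 46.3 z 0.0691
t1 638.6 274.5 [59.2 59.8] mec 638.9 274.3 61.6 z 0.0642
t2 411.3 305.2 [59.3 60.3] mec 411.5 304.8 62.3 z 0.0642
```

Candidates for "socket_41":
- Dark (199,225), top at 79 mm, 62 mm across.
- Turquoise (202,172) and (183,281), both excluded.

By diameter and top height, the row reads 36 at (162,222), 41 at (199,225), 24 at (235,228) and 30 at (271,232). The crop confirms this. I'll turn the tool first.

>>> apply_moves([
  {"ry": 0.172, "hand": 1},
  {"ry": 0.172},
  {"ry": 0.172},
  {"ry": 0.172},
  {"ry": 0.172},
  {"ry": 0.172},
  {"ry": 0.172},
  {},
])

```text
validation failed for argument at $.in...
```

```bash
cat >> h.py <<'E'
SO={36:(.5333,.3485),41:(.5275,.2743),24:(.5241,.2054),30:(.5179,.1284)}
SE={24:(.4302,-.3061),30:(.4931,-.2674),36:(.5558,-.2286),41:(.6187,-.1898)}
PK={36:.100,41:.104,24:.096,30:.098}
def go(x,y,z,jaw=None):
    s=readout.read_state();q=s["tool_rot"];M=R.from_quat(np.r_[q[1:],q[0]]).as_matrix()
    d=M.T@(np.array([x,y,z])-s["position"])*100
    a=np.degrees(np.arctan2(M[1,2],M[0,2]))
    print("t",round(s["t"],2),"pos",s["position"].round(4),"jaw",a.round(2),"tilt",M[:,1].round(3),"gap",s["finger_gap"].round(4),"F",s["contact_force"].round(1))
    print("to",(x,y,z),"d cm",d.round(2),"ry",None if jaw is None else np.radians(a-jaw).round(3))
E
python3 - <<'E'
from h import *
go(*SO[30],.2,-4)
f=vision.grab_frame("top");im=f["frame"].astype(int);g=im.max(2)
for n in (36,41):
    u,v=proj(f,[(*SE[n],.017)])[0].astype(int);m=np.zeros((400,640),np.uint8);m[v-18:v+19,u-18:u+19]=g[v-18:v+19,u-18:u+19]<100
    u2,v2=u,v
    k=cv2.morphologyEx(m,cv2.MORPH_CLOSE,np.ones((5,5)))
    nl,l,st,ce=cv2.connectedComponentsWithStats(k);i=l[v,u+2] or 1
    print(n,onplane(f,[ce[i]],.017),st[i])
h=cv2.inRange(cv2.cvtColor(f["frame"],cv2.COLOR_RGB2HSV),(105,120,60),(125,255,255));h[:,:340]=0;h[:,400:]=0;h[130:]=0
print('jar',onplane(f,[np.argwhere(h)[:,::-1].mean(0)],.118))
E
```

```text
Traceback (most recent call last):
  File "h.py", line 30, in go
    print("t",round(s["t"],2),"pos",s["position"].round(4),"jaw",a.round(2),"tilt",M[:,1].round(3),"gap",s["finger_gap"].round(4),"F",s["contact_force"].round(1))
                                                                                                         ^^^^^^^^^^^^^^^^^^^^^
AttributeError: 'float' object has no attribute 'round'
```

The empty row was probably what got the call refused, so I'll send an explicit zero row instead.

>>> apply_moves([
  {"ry": 0.172, "hand": 1},
  {"ry": 0.172},
  {"ry": 0.172},
  {"ry": 0.172},
  {"ry": 0.172},
  {"ry": 0.172},
  {"ry": 0.172},
  {"ry": 0},
])

```text
validation failed for argument at $.in...
```

```bash
sed -i 's/s\["finger_gap"\].round(4)/round(float(s["finger_gap"]),4)/' h.py
python3 - <<'E'
from h import *
go(*SO[30],.2,-4)
f=vision.grab_frame("top");im=f["frame"].astype(int);g=im.max(2)
for n in (36,41):
    u,v=proj(f,[(*SE[n],.017)])[0].astype(int);m=np.zeros((400,640),np.uint8);m[v-18:v+19,u-18:u+19]=g[v-18:v+19,u-18:u+19]<100
    k=cv2.morphologyEx(m,cv2.MORPH_CLOSE,np.ones((5,5)))
    nl,l,st,ce=cv2.connectedComponentsWithStats(k);i=l[v,u+2] or 1
    print(n,onplane(f,[ce[i]],.017),st[i])
h=cv2.inRange(cv2.cvtColor(f["frame"],cv2.COLOR_RGB2HSV),(105,120,60),(125,255,255));h[:,:340]=0;h[:,400:]=0;h[130:]=0
print('jar',onplane(f,[np.argwhere(h)[:,::-1].mean(0)],.118))
E
```

```text
t 0.2 pos [0.2441 0.5203 0.3034] jaw 64.86 tilt [-0.001 -0.001 -1.   ] gap 0.0854 F [-0.7  0.   0.1]
to (0.5179, 0.1284, 0.2) d cm [ 41.44  10.35 -23.84] ry 1.202
36 [[ 0.55576828 -0.22858962  0.017     ]] [427 206  27  27 580]
41 [[ 0.61878295 -0.19004743  0.017     ]] [408 175  30  29 710]
jar [[ 0.78183521 -0.0590957   0.118     ]]
```

Seat positions agree. I'll try rows with every field given.

>>> apply_moves([
  {"dx": 0, "dy": 0, "dz": 0, "rx": 0, "ry": 0.172, "rz": 0, "hand": 1},
  {"dx": 0, "dy": 0, "dz": 0, "rx": 0, "ry": 0.172, "rz": 0, "hand": 1},
  {"dx": 0, "dy": 0, "dz": 0, "rx": 0, "ry": 0.172, "rz": 0, "hand": 1},
  {"dx": 0, "dy": 0, "dz": 0, "rx": 0, "ry": 0.172, "rz": 0, "hand": 1},
  {"dx": 0, "dy": 0, "dz": 0, "rx": 0, "ry": 0.172, "rz": 0, "hand": 1},
  {"dx": 0, "dy": 0, "dz": 0, "rx": 0, "ry": 0.172, "rz": 0, "hand": 1},
  {"dx": 0, "dy": 0, "dz": 0, "rx": 0, "ry": 0.172, "rz": 0, "hand": 1},
])

```text
t: 1.12
position: [0.2442, 0.5205, 0.3037]
tool_rot: [-0.48, 0.48, -0.519, 0.519]
contact_force: [0.2, 0.1, 0.7]
finger_gap: 0.0855
```

```bash
python3 -c "
from h import *
go(*SO[30],.2,-4)"
```

```text
t 1.12 pos [0.2442 0.5205 0.3037] jaw -4.45 tilt [-0. -0. -1.] gap 0.0855 F [0.2 0.1 0.7]
to (0.5179, 0.1284, 0.2) d cm [36.96 10.38 30.33] ry -0.008
```

>>> apply_moves([
  {"dx": 4.1, "dy": 0.9, "dz": 3.37, "rx": 0, "ry": 0, "rz": 0, "hand": 1},
  {"dx": 4.1, "dy": 0.9, "dz": 3.37, "rx": 0, "ry": 0, "rz": 0, "hand": 1},
  {"dx": 4.1, "dy": 0.9, "dz": 3.37, "rx": 0, "ry": 0, "rz": 0, "hand": 1},
  {"dx": 4.1, "dy": 0.9, "dz": 3.37, "rx": 0, "ry": 0, "rz": 0, "hand": 1},
  {"dx": 4.1, "dy": 0.9, "dz": 3.37, "rx": 0, "ry": 0, "rz": 0, "hand": 1},
  {"dx": 4.1, "dy": 0.9, "dz": 3.37, "rx": 0, "ry": 0, "rz": 0, "hand": 1},
  {"dx": 4.1, "dy": 0.9, "dz": 3.37, "rx": 0, "ry": 0, "rz": 0, "hand": 1},
  {"dx": 4.1, "dy": 0.9, "dz": 3.37, "rx": 0, "ry": 0, "rz": 0, "hand": 1},
  {"dx": 4.1, "dy": 0.9, "dz": 3.37, "rx": 0, "ry": 0, "rz": 0, "hand": 1},
  {"dx": 0, "dy": 0, "dz": 0, "rx": 0, "ry": 0, "rz": 0, "hand": 1},
])

```text
t: 2.38
position: [0.5217, 0.1277, 0.2222]
tool_rot: [-0.48, 0.481, -0.519, 0.519]
contact_force: [-0.1, 1.1, 0.5]
finger_gap: 0.0856
```

```bash
python3 -c "
from h import *
go(*SO[30],PK[30],-4)"
```

```text
t 2.38 pos [0.5217 0.1277 0.2222] jaw -4.4 tilt [-0.001 -0.001 -1.   ] gap 0.0856 F [-0.1  1.1  0.5]
to (0.5179, 0.1284, 0.098) d cm [-0.05 12.42 -0.38] ry -0.007
```

Descend, then close.

>>> apply_moves([
  {"dx": -0.05, "dy": 3.1, "dz": -0.38, "rx": 0, "ry": 0, "rz": 0, "hand": 1},
  {"dx": 0, "dy": 3.1, "dz": 0, "rx": 0, "ry": 0, "rz": 0, "hand": 1},
  {"dx": 0, "dy": 3.1, "dz": 0, "rx": 0, "ry": 0, "rz": 0, "hand": 1},
  {"dx": 0, "dy": 3.1, "dz": 0, "rx": 0, "ry": 0, "rz": 0, "hand": 1},
  {"dx": 0, "dy": 0, "dz": 0, "rx": 0, "ry": 0, "rz": 0, "hand": 0.7},
  {"dx": 0, "dy": 0, "dz": 0, "rx": 0, "ry": 0, "rz": 0, "hand": 0.6},
  {"dx": 0, "dy": 0, "dz": 0, "rx": 0, "ry": 0, "rz": 0, "hand": 0.5},
  {"dx": 0, "dy": 0, "dz": 0, "rx": 0, "ry": 0, "rz": 0, "hand": 0.3},
  {"dx": 0, "dy": 0, "dz": 0, "rx": 0, "ry": 0, "rz": 0, "hand": 0.3},
  {"dx": 0, "dy": 0, "dz": 0, "rx": 0, "ry": 0, "rz": 0, "hand": 0.3},
], squeeze=80)

```text
t: 3.62
position: [0.5175, 0.1318, 0.1007]
tool_rot: [-0.483, 0.481, -0.517, 0.518]
contact_force: [-1.5, 2.5, 7.8]
finger_gap: 0.0453
```

```bash
python3 - <<'E'
from h import *
go(*SO[30],PK[30],-4)
f=vision.grab_frame("side");cv2.imwrite("pics/s1.png",cv2.resize(f["frame"][200:360,240:440,::-1],None,fx=3.5,fy=3.5))
E
```

```text
t 3.62 pos [0.5175 0.1318 0.1007] jaw -4.12 tilt [ 0.003  0.001 -1.   ] gap 0.0453 F [-1.5  2.5  7.8]
to (0.5179, 0.1284, 0.098) d cm [0.34 0.27 0.06] ry -0.002
```

View pics/s1.png

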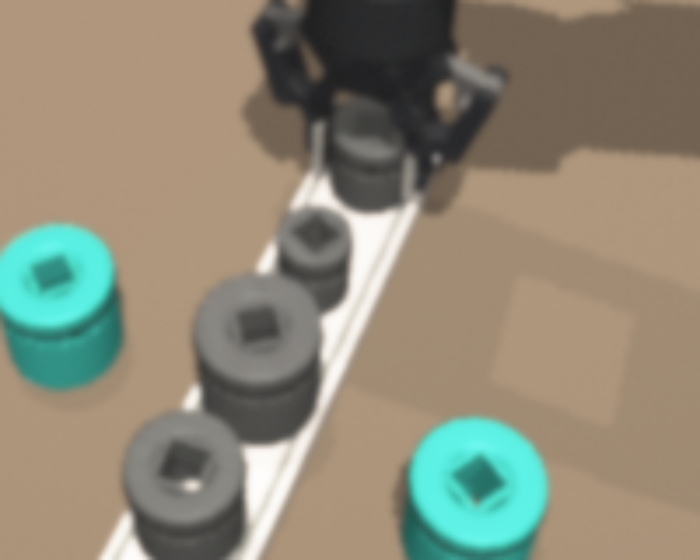

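It closed on socket_30 (gap 45 mm, force about 8 N). Lift.

>>> apply_moves([
  {"dx": 0, "dy": -1.0, "dz": 0, "rx": 0, "ry": 0, "rz": 0, "hand": 0.3},
  {"dx": 0, "dy": -2.5, "dz": 0, "rx": 0, "ry": 0, "rz": 0, "hand": 0.3},
  {"dx": 0, "dy": -3, "dz": 0, "rx": 0, "ry": 0, "rz": 0, "hand": 0.3},
  {"dx": 0, "dy": -3, "dz": 0, "rx": 0, "ry": 0, "rz": 0, "hand": 0.3},
  {"dx": 0, "dy": -2.5, "dz": 0, "rx": 0, "ry": 0, "rz": 0, "hand": 0.3},
  {"dx": 0, "dy": 0, "dz": 0, "rx": 0, "ry": 0, "rz": 0, "hand": 0.3},
  {"dx": 0, "dy": 0, "dz": 0, "rx": 0, "ry": 0, "rz": 0, "hand": 0.3},
])

```text
t: 4.55
position: [0.5158, 0.1314, 0.2179]
tool_rot: [0.481, -0.482, 0.518, -0.517]
contact_force: [-0.1, -0.5, -4.3]
finger_gap: 0.0457
```

```bash
python3 - <<'E'
from h import *
go(*SE[30],.22,-58.4)
f=vision.grab_frame("side");cv2.imwrite("pics/s2.png",cv2.resize(f["frame"][120:320,240:490,::-1],None,fx=3,fy=3))
E
```

```text
t 4.55 pos [0.5158 0.1314 0.2179] jaw -4.13 tilt [-0.002 -0.    -1.   ] gap 0.0457 F [-0.1 -0.5 -4.3]
to (0.4931, -0.2674, 0.22) d cm [39.93 -0.2   0.61] ry 0.947
```

View pics/s2.png

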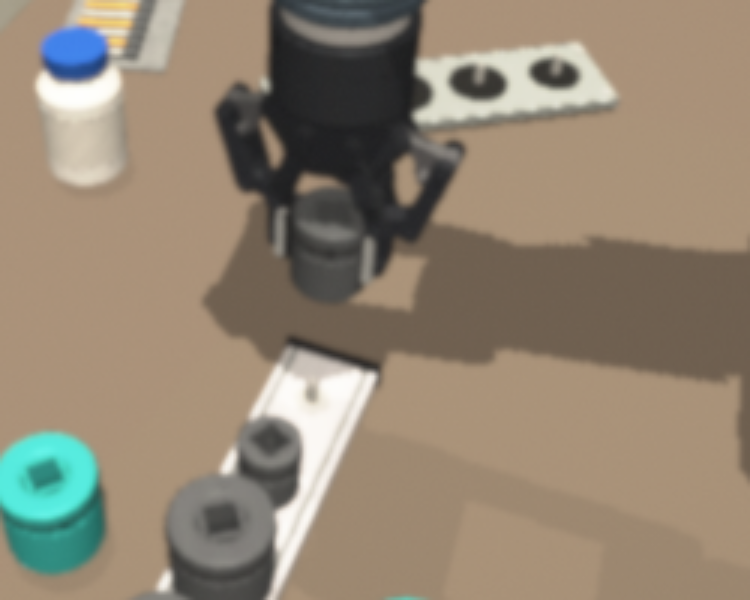

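Socket_30 is held level, and its post at the rack end is bare. Carry it across.

>>> apply_moves([
  {"dx": 3.0, "dy": 0, "dz": 0, "rx": 0, "ry": 0, "rz": 0, "hand": 0.3},
  {"dx": 5.1, "dy": 0, "dz": 0, "rx": 0, "ry": 0, "rz": 0, "hand": 0.3},
  {"dx": 5.4, "dy": 0, "dz": 0, "rx": 0, "ry": 0, "rz": 0, "hand": 0.3},
  {"dx": 5.4, "dy": 0, "dz": 0.2, "rx": 0, "ry": 0, "rz": 0, "hand": 0.3},
  {"dx": 5.4, "dy": 0, "dz": 0.2, "rx": 0, "ry": 0, "rz": 0, "hand": 0.3},
  {"dx": 5.4, "dy": 0, "dz": 0.2, "rx": 0, "ry": 0, "rz": 0, "hand": 0.3},
  {"dx": 5.1, "dy": 0, "dz": 0, "rx": 0, "ry": 0, "rz": 0, "hand": 0.3},
  {"dx": 4.5, "dy": 0, "dz": 0, "rx": 0, "ry": 0, "rz": 0, "hand": 0.3},
  {"dx": 0, "dy": 0, "dz": 0, "rx": 0, "ry": 0.18, "rz": 0, "hand": 0.3},
  {"dx": 0, "dy": 0, "dz": 0, "rx": 0, "ry": 0.18, "rz": 0, "hand": 0.3},
  {"dx": 0, "dy": 0, "dz": 0, "rx": 0, "ry": 0.18, "rz": 0, "hand": 0.3},
  {"dx": 0, "dy": 0, "dz": 0, "rx": 0, "ry": 0.18, "rz": 0, "hand": 0.3},
])

```text
t: 6.1
position: [0.4935, -0.2605, 0.217]
tool_rot: [0.266, -0.267, 0.656, -0.654]
contact_force: [-1.1, 0.4, -3.4]
finger_gap: 0.0456
```

>>> apply_moves([
  {"dx": 0, "dy": 0, "dz": 0, "rx": 0, "ry": 0.18, "rz": 0, "hand": 0.3},
  {"dx": 0, "dy": 0, "dz": 0, "rx": 0, "ry": 0.047, "rz": 0, "hand": 0.3},
  {"dx": 0, "dy": 0, "dz": 0, "rx": 0, "ry": 0, "rz": 0, "hand": 0.3},
  {"dx": 0, "dy": 0, "dz": 0, "rx": 0, "ry": 0, "rz": 0, "hand": 0.3},
])

```text
t: 6.6
position: [0.4939, -0.2607, 0.218]
tool_rot: [0.193, -0.193, 0.681, -0.68]
contact_force: [0.6, 0.1, -4.1]
finger_gap: 0.0456
```

```bash
python3 - <<'E'
from h import *
go(SE[30][0]+.003,SE[30][1]+.002,.101,-58.4)
f=vision.grab_frame("side");cv2.imwrite("pics/s3.png",cv2.resize(f["frame"][40:240,260:510,::-1],None,fx=3,fy=3))
E
```

```text
t 6.6 pos [ 0.4939 -0.2607  0.218 ] jaw -58.33 tilt [-0.001  0.001 -1.   ] gap 0.0456 F [ 0.6  0.1 -4.1]
to (0.4961, -0.2654, 0.101) d cm [ 0.05 11.7   0.53] ry 0.001
```

View pics/s3.png

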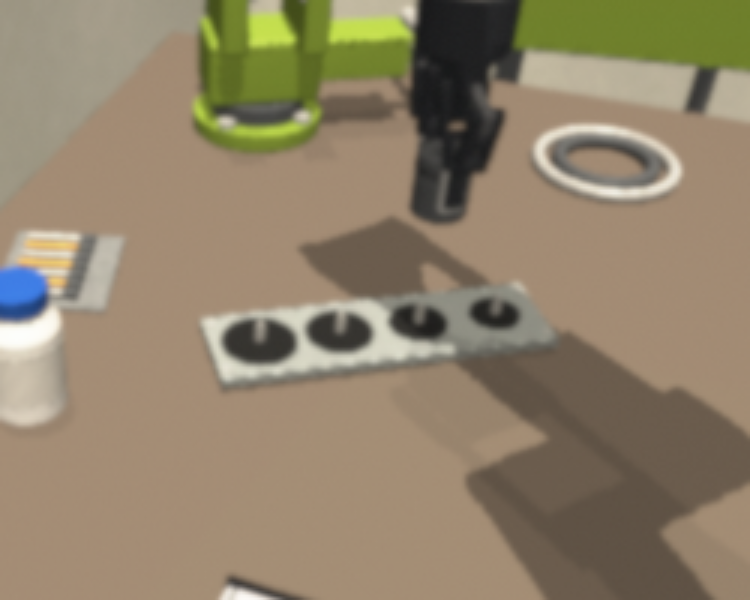

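>>> apply_moves([
  {"dx": 0.05, "dy": 2.8, "dz": 0.53, "rx": 0, "ry": 0, "rz": 0, "hand": 0.3},
  {"dx": 0, "dy": 3.2, "dz": 0, "rx": 0, "ry": 0, "rz": 0, "hand": 0.3},
  {"dx": 0, "dy": 1.8, "dz": 0, "rx": 0, "ry": 0, "rz": 0, "hand": 0.3},
  {"dx": 0, "dy": 1.4, "dz": 0, "rx": 0, "ry": 0, "rz": 0, "hand": 0.3},
  {"dx": 0, "dy": 1.2, "dz": 0, "rx": 0, "ry": 0, "rz": 0, "hand": 0.3},
  {"dx": 0, "dy": 0.8, "dz": 0, "rx": 0, "ry": 0, "rz": 0, "hand": 0.3},
  {"dx": 0, "dy": 0, "dz": 0, "rx": 0, "ry": 0, "rz": 0, "hand": 0.3},
])

```text
t: 7.52
position: [0.4964, -0.2656, 0.1066]
tool_rot: [0.193, -0.193, 0.681, -0.68]
contact_force: [0.1, 0.1, -3.6]
finger_gap: 0.0458
```

```bash
python3 - <<'E'
from h import *
go(SE[30][0]+.003,SE[30][1]+.002,.101,-58.4)
f=vision.grab_frame("side");cv2.imwrite("pics/s4.png",cv2.resize(f["frame"][80:200,300:480,::-1],None,fx=4,fy=4))
E
```

```text
t 7.53 pos [ 0.4964 -0.2656  0.1066] jaw -58.38 tilt [-0.001  0.    -1.   ] gap 0.0458 F [ 0.1  0.1 -3.6]
to (0.4961, -0.2654, 0.101) d cm [ 0.02  0.56 -0.04] ry 0.0
```

View pics/s4.png

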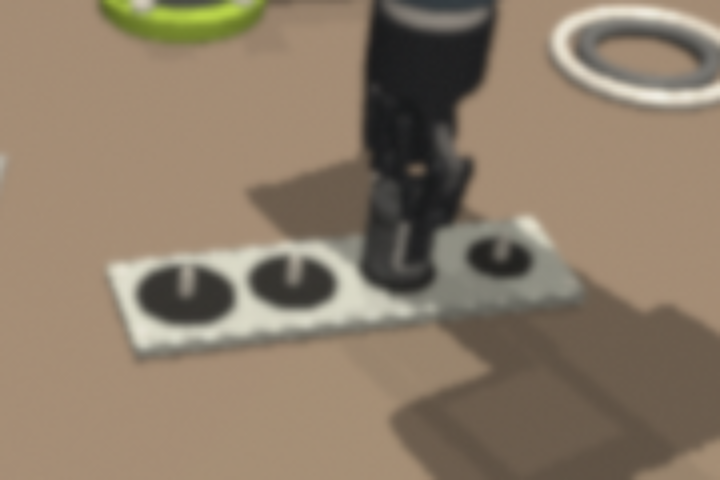

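The post has gone into the mouth without contact. Lower gently.

>>> apply_moves([
  {"dx": 0, "dy": 0.2, "dz": 0, "rx": 0, "ry": 0, "rz": 0, "hand": 0.3},
  {"dx": 0, "dy": 0.15, "dz": 0, "rx": 0, "ry": 0, "rz": 0, "hand": 0.3},
  {"dx": 0, "dy": 0, "dz": 0, "rx": 0, "ry": 0, "rz": 0, "hand": 0.3},
  {"dx": 0, "dy": 0, "dz": 0, "rx": 0, "ry": 0, "rz": 0, "hand": 0.3},
])

```text
t: 8.07
position: [0.4966, -0.2658, 0.1035]
tool_rot: [-0.193, 0.193, -0.68, 0.68]
contact_force: [-0.5, 0.1, -4.3]
finger_gap: 0.0457
```

>>> apply_moves([
  {"dx": 0, "dy": 0.1, "dz": 0, "rx": 0, "ry": 0, "rz": 0, "hand": 0.3},
  {"dx": 0, "dy": 0.1, "dz": 0, "rx": 0, "ry": 0, "rz": 0, "hand": 0.3},
  {"dx": 0, "dy": 0, "dz": 0, "rx": 0, "ry": 0, "rz": 0, "hand": 0.3},
  {"dx": 0, "dy": 0, "dz": 0, "rx": 0, "ry": 0, "rz": 0, "hand": 0.3},
])

```text
t: 8.57
position: [0.4967, -0.2658, 0.1027]
tool_rot: [-0.193, 0.193, -0.68, 0.68]
contact_force: [-4.7, 3.4, 9.3]
finger_gap: 0.0458
```

Seated, with contact at z = 0.1027 as predicted. Release and rise.

>>> apply_moves([
  {"dx": 0, "dy": 0, "dz": 0, "rx": 0, "ry": 0, "rz": 0, "hand": 0.58},
  {"dx": 0, "dy": 0, "dz": 0, "rx": 0, "ry": 0, "rz": 0, "hand": 0.7},
  {"dx": 0, "dy": 0, "dz": 0, "rx": 0, "ry": 0, "rz": 0, "hand": 0.85},
  {"dx": 0, "dy": 0, "dz": 0, "rx": 0, "ry": 0, "rz": 0, "hand": 1},
  {"dx": 0, "dy": 0, "dz": 0, "rx": 0, "ry": 0, "rz": 0, "hand": 1},
  {"dx": 0, "dy": -2, "dz": 0, "rx": 0, "ry": 0, "rz": 0, "hand": 1},
  {"dx": 0, "dy": -4, "dz": 0, "rx": 0, "ry": 0, "rz": 0, "hand": 1},
  {"dx": 0, "dy": -4, "dz": 0, "rx": 0, "ry": 0, "rz": 0, "hand": 1},
  {"dx": 0, "dy": -1.8, "dz": 0, "rx": 0, "ry": 0, "rz": 0, "hand": 1},
])

```text
t: 9.7
position: [0.4974, -0.2664, 0.2219]
tool_rot: [-0.193, 0.192, -0.679, 0.681]
contact_force: [0.3, -0.8, -0.1]
finger_gap: 0.0853
```

>>> apply_moves([
  {"dx": 0, "dy": 0, "dz": 0, "rx": 0, "ry": -0.18, "rz": 0, "hand": 1},
  {"dx": 0, "dy": 0, "dz": 0, "rx": 0, "ry": -0.18, "rz": 0, "hand": 1},
  {"dx": 0, "dy": 0, "dz": 0, "rx": 0, "ry": -0.18, "rz": 0, "hand": 1},
  {"dx": 0, "dy": 0, "dz": 0, "rx": 0, "ry": -0.18, "rz": 0, "hand": 1},
  {"dx": 0, "dy": 0, "dz": 0, "rx": 0, "ry": -0.18, "rz": 0, "hand": 1},
  {"dx": 0, "dy": 0, "dz": 0, "rx": 0, "ry": -0.05, "rz": 0, "hand": 1},
  {"dx": 0, "dy": 0, "dz": 0, "rx": 0, "ry": 0, "rz": 0, "hand": 1},
])

```text
t: 10.58
position: [0.4962, -0.2654, 0.2184]
tool_rot: [0.482, -0.482, 0.518, -0.517]
contact_force: [-0.1, 0.1, -0.7]
finger_gap: 0.0855
```

```bash
python3 - <<'E'
from h import *
go(*SO[24],.215,-4)
f=vision.grab_frame("side");cv2.imwrite("pics/s5.png",cv2.resize(f["frame"][80:200,300:480,::-1],None,fx=4,fy=4))
E
```

```text
t 10.57 pos [ 0.4962 -0.2654  0.2184] jaw -3.99 tilt [-0.001  0.001 -1.   ] gap 0.0855 F [-0.1  0.1 -0.7]
to (0.5241, 0.2054, 0.215) d cm [-47.16   0.39  -0.49] ry 0.0
```

View pics/s5.png

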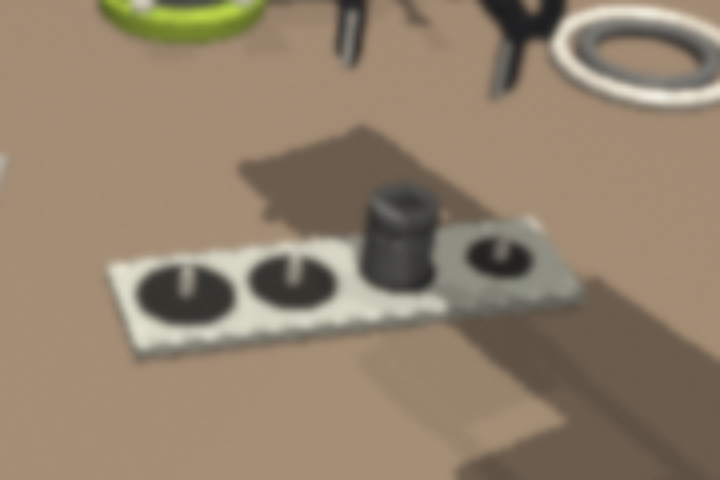

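Socket_30 stands square on its seat. On to socket_24.

>>> apply_moves([
  {"dx": -4, "dy": 0, "dz": 0, "rx": 0, "ry": 0, "rz": 0, "hand": 1},
  {"dx": -5.4, "dy": 0, "dz": 0, "rx": 0, "ry": 0, "rz": 0, "hand": 1},
  {"dx": -5.4, "dy": 0, "dz": 0, "rx": 0, "ry": 0, "rz": 0, "hand": 1},
  {"dx": -5.4, "dy": 0, "dz": -0.25, "rx": 0, "ry": 0, "rz": 0, "hand": 1},
  {"dx": -5.4, "dy": 0, "dz": -0.25, "rx": 0, "ry": 0, "rz": 0, "hand": 1},
  {"dx": -5.4, "dy": 0, "dz": 0, "rx": 0, "ry": 0, "rz": 0, "hand": 1},
  {"dx": -5.4, "dy": 0, "dz": 0, "rx": 0, "ry": 0, "rz": 0, "hand": 1},
  {"dx": -5.4, "dy": 0, "dz": 0, "rx": 0, "ry": 0, "rz": 0, "hand": 1},
  {"dx": -5.4, "dy": 0, "dz": 0, "rx": 0, "ry": 0, "rz": 0, "hand": 1},
  {"dx": 0, "dy": 0, "dz": 0, "rx": 0, "ry": 0, "rz": 0, "hand": 1},
  {"dx": 0, "dy": 0, "dz": 0, "rx": 0, "ry": 0, "rz": 0, "hand": 1},
])

```text
t: 12.0
position: [0.5238, 0.2054, 0.2189]
tool_rot: [0.482, -0.483, 0.517, -0.517]
contact_force: [-0.4, -0.3, -0.2]
finger_gap: 0.0857
```

```bash
python3 - <<'E'
from h import *
go(*SO[24],PK[24],-4)
E
```

```text
t 12.0 pos [0.5238 0.2054 0.2189] jaw -3.94 tilt [-0.001 -0.001 -1.   ] gap 0.0857 F [-0.4 -0.3 -0.2]
to (0.5241, 0.2054, 0.096) d cm [-1.000e-02  1.229e+01  4.000e-02] ry 0.001
```

>>> apply_moves([
  {"dx": 0, "dy": 3.1, "dz": 0, "rx": 0, "ry": 0, "rz": 0, "hand": 1},
  {"dx": 0, "dy": 3.1, "dz": 0, "rx": 0, "ry": 0, "rz": 0, "hand": 1},
  {"dx": 0, "dy": 3.1, "dz": 0, "rx": 0, "ry": 0, "rz": 0, "hand": 1},
  {"dx": 0, "dy": 2.9, "dz": 0, "rx": 0, "ry": 0, "rz": 0, "hand": 1},
  {"dx": 0, "dy": 0, "dz": 0, "rx": 0, "ry": 0, "rz": 0, "hand": 0.7},
  {"dx": 0, "dy": 0, "dz": 0, "rx": 0, "ry": 0, "rz": 0, "hand": 0.55},
  {"dx": 0, "dy": 0, "dz": 0, "rx": 0, "ry": 0, "rz": 0, "hand": 0.45},
  {"dx": 0, "dy": 0, "dz": 0, "rx": 0, "ry": 0, "rz": 0, "hand": 0.25},
  {"dx": 0, "dy": 0, "dz": 0, "rx": 0, "ry": 0, "rz": 0, "hand": 0.25},
  {"dx": 0, "dy": 0, "dz": 0, "rx": 0, "ry": 0, "rz": 0, "hand": 0.25},
])

```text
t: 13.25
position: [0.5253, 0.2053, 0.0993]
tool_rot: [-0.483, 0.482, -0.516, 0.518]
contact_force: [-1.2, -3.5, 6.3]
finger_gap: 0.0383
```

```bash
python3 - <<'E'
from h import *
go(*SO[24],PK[24],-4)
E
```

```text
t 13.25 pos [0.5253 0.2053 0.0993] jaw -3.94 tilt [ 0.003 -0.    -1.   ] gap 0.0383 F [-1.2 -3.5  6.3]
to (0.5241, 0.2054, 0.096) d cm [ 0.    0.33 -0.12] ry 0.001
```

>>> apply_moves([
  {"dx": 0, "dy": -1.0, "dz": 0, "rx": 0, "ry": 0, "rz": 0, "hand": 0.25},
  {"dx": 0, "dy": -2.5, "dz": 0, "rx": 0, "ry": 0, "rz": 0, "hand": 0.25},
  {"dx": 0, "dy": -3, "dz": 0, "rx": 0, "ry": 0, "rz": 0, "hand": 0.25},
  {"dx": 0, "dy": -3, "dz": 0, "rx": 0, "ry": 0, "rz": 0, "hand": 0.25},
  {"dx": 0, "dy": -2.5, "dz": 0, "rx": 0, "ry": 0, "rz": 0, "hand": 0.25},
  {"dx": 0, "dy": 0, "dz": 0, "rx": 0, "ry": 0, "rz": 0, "hand": 0.25},
  {"dx": 0, "dy": 0, "dz": 0, "rx": 0, "ry": 0, "rz": 0, "hand": 0.25},
])

```text
t: 14.12
position: [0.5234, 0.2055, 0.2164]
tool_rot: [0.482, -0.483, 0.517, -0.517]
contact_force: [-0.0, -0.5, -4.9]
finger_gap: 0.0384
```

```bash
python3 - <<'E'
from h import *
go(*SE[24],.22,-58.4)
E
```

```text
t 14.12 pos [0.5234 0.2055 0.2164] jaw -3.95 tilt [-0.001 -0.    -1.   ] gap 0.0384 F [-0.  -0.5 -4.9]
to (0.4302, -0.3061, 0.22) d cm [51.68 -0.34 -5.78] ry 0.95
```

>>> apply_moves([
  {"dx": 3.6, "dy": -0.1, "dz": -0.3, "rx": 0, "ry": 0, "rz": 0, "hand": 0.25},
  {"dx": 5.4, "dy": -0.1, "dz": -0.6, "rx": 0, "ry": 0, "rz": 0, "hand": 0.25},
  {"dx": 5.4, "dy": -0.1, "dz": -0.6, "rx": 0, "ry": 0, "rz": 0, "hand": 0.25},
  {"dx": 5.4, "dy": 0, "dz": -0.6, "rx": 0, "ry": 0, "rz": 0, "hand": 0.25},
  {"dx": 5.4, "dy": 0, "dz": -0.6, "rx": 0, "ry": 0, "rz": 0, "hand": 0.25},
  {"dx": 5.4, "dy": 0, "dz": -0.6, "rx": 0, "ry": 0, "rz": 0, "hand": 0.25},
  {"dx": 5.4, "dy": 0, "dz": -0.6, "rx": 0, "ry": 0, "rz": 0, "hand": 0.25},
  {"dx": 5.4, "dy": 0, "dz": -0.6, "rx": 0, "ry": 0, "rz": 0, "hand": 0.25},
  {"dx": 5.4, "dy": 0, "dz": -0.6, "rx": 0, "ry": 0, "rz": 0, "hand": 0.25},
  {"dx": 4.8, "dy": 0, "dz": -0.6, "rx": 0, "ry": 0, "rz": 0, "hand": 0.25},
])

```text
t: 15.38
position: [0.4304, -0.3066, 0.2186]
tool_rot: [0.482, -0.482, 0.518, -0.516]
contact_force: [0.6, 0.4, -1.4]
finger_gap: 0.0386
```

>>> apply_moves([
  {"dx": 0, "dy": 0, "dz": 0, "rx": 0, "ry": 0.18, "rz": 0, "hand": 0.25},
  {"dx": 0, "dy": 0, "dz": 0, "rx": 0, "ry": 0.18, "rz": 0, "hand": 0.25},
  {"dx": 0, "dy": 0, "dz": 0, "rx": 0, "ry": 0.18, "rz": 0, "hand": 0.25},
  {"dx": 0, "dy": 0, "dz": 0, "rx": 0, "ry": 0.18, "rz": 0, "hand": 0.25},
  {"dx": 0, "dy": 0, "dz": 0, "rx": 0, "ry": 0.18, "rz": 0, "hand": 0.25},
  {"dx": 0, "dy": 0, "dz": 0, "rx": 0, "ry": 0.05, "rz": 0, "hand": 0.25},
  {"dx": 0, "dy": 0, "dz": 0, "rx": 0, "ry": 0, "rz": 0, "hand": 0.25},
  {"dx": 0, "dy": 0, "dz": 0, "rx": 0, "ry": 0, "rz": 0, "hand": 0.25},
])

```text
t: 16.38
position: [0.4313, -0.305, 0.2194]
tool_rot: [0.193, -0.193, 0.681, -0.68]
contact_force: [0.2, 1.2, -3.0]
finger_gap: 0.0384
```

```bash
python3 - <<'E'
from h import *
go(*SE[24],.105,-58.4)
E
```

```text
t 16.38 pos [ 0.4313 -0.305   0.2194] jaw -58.32 tilt [-0.001  0.001 -1.   ] gap 0.0384 F [ 0.2  1.2 -3. ]
to (0.4302, -0.3061, 0.105) d cm [ 0.15 11.44  0.05] ry 0.001
```

>>> apply_moves([
  {"dx": 0.15, "dy": 3.0, "dz": 0.05, "rx": 0, "ry": 0, "rz": 0, "hand": 0.25},
  {"dx": 0, "dy": 3.2, "dz": 0, "rx": 0, "ry": 0, "rz": 0, "hand": 0.25},
  {"dx": 0, "dy": 1.6, "dz": 0, "rx": 0, "ry": 0, "rz": 0, "hand": 0.25},
  {"dx": 0, "dy": 1.4, "dz": 0, "rx": 0, "ry": 0, "rz": 0, "hand": 0.25},
  {"dx": 0, "dy": 1.2, "dz": 0, "rx": 0, "ry": 0, "rz": 0, "hand": 0.25},
  {"dx": 0, "dy": 0.9, "dz": 0, "rx": 0, "ry": 0, "rz": 0, "hand": 0.25},
  {"dx": 0, "dy": 0, "dz": 0, "rx": 0, "ry": 0, "rz": 0, "hand": 0.25},
  {"dx": 0, "dy": 0, "dz": 0, "rx": 0, "ry": 0, "rz": 0, "hand": 0.25},
])

```text
t: 17.38
position: [0.431, -0.3069, 0.1079]
tool_rot: [-0.193, 0.193, -0.68, 0.681]
contact_force: [-0.1, -0.2, -2.3]
finger_gap: 0.0382
```

>>> apply_moves([
  {"dx": 0, "dy": 0.15, "dz": 0, "rx": 0, "ry": 0, "rz": 0, "hand": 0.25},
  {"dx": 0, "dy": 0.1, "dz": 0, "rx": 0, "ry": 0, "rz": 0, "hand": 0.25},
  {"dx": 0, "dy": 0, "dz": 0, "rx": 0, "ry": 0, "rz": 0, "hand": 0.25},
  {"dx": 0, "dy": 0, "dz": 0, "rx": 0, "ry": 0, "rz": 0, "hand": 0.25},
])

```text
t: 17.88
position: [0.4307, -0.3066, 0.1049]
tool_rot: [-0.193, 0.193, -0.68, 0.68]
contact_force: [-0.2, 0.0, -2.8]
finger_gap: 0.0385
```

>>> apply_moves([
  {"dx": 0, "dy": 0.15, "dz": 0, "rx": 0, "ry": 0, "rz": 0, "hand": 0.25},
  {"dx": 0, "dy": 0.15, "dz": 0, "rx": 0, "ry": 0, "rz": 0, "hand": 0.25},
  {"dx": 0, "dy": 0, "dz": 0, "rx": 0, "ry": 0, "rz": 0, "hand": 0.25},
  {"dx": 0, "dy": 0.1, "dz": 0, "rx": 0, "ry": 0, "rz": 0, "hand": 0.25},
  {"dx": 0, "dy": 0, "dz": 0, "rx": 0, "ry": 0, "rz": 0, "hand": 0.25},
  {"dx": 0, "dy": 0, "dz": 0, "rx": 0, "ry": 0, "rz": 0, "hand": 0.25},
])

```text
t: 18.62
position: [0.4307, -0.3066, 0.1013]
tool_rot: [-0.193, 0.193, -0.68, 0.68]
contact_force: [-2.2, 1.7, 4.0]
finger_gap: 0.0386
```

Contact at the predicted 0.1013. Release.

>>> apply_moves([
  {"dx": 0, "dy": 0, "dz": 0, "rx": 0, "ry": 0, "rz": 0, "hand": 0.52},
  {"dx": 0, "dy": 0, "dz": 0, "rx": 0, "ry": 0, "rz": 0, "hand": 0.65},
  {"dx": 0, "dy": 0, "dz": 0, "rx": 0, "ry": 0, "rz": 0, "hand": 0.8},
  {"dx": 0, "dy": 0, "dz": 0, "rx": 0, "ry": 0, "rz": 0, "hand": 1},
  {"dx": 0, "dy": 0, "dz": 0, "rx": 0, "ry": 0, "rz": 0, "hand": 1},
  {"dx": 0, "dy": -2, "dz": 0, "rx": 0, "ry": 0, "rz": 0, "hand": 1},
  {"dx": 0, "dy": -4, "dz": 0, "rx": 0, "ry": 0, "rz": 0, "hand": 1},
  {"dx": 0, "dy": -4, "dz": 0, "rx": 0, "ry": 0, "rz": 0, "hand": 1},
  {"dx": 0, "dy": -2, "dz": 0, "rx": 0, "ry": 0, "rz": 0, "hand": 1},
])

```text
t: 19.75
position: [0.4313, -0.3072, 0.2234]
tool_rot: [-0.193, 0.192, -0.679, 0.681]
contact_force: [0.2, 1.0, 0.1]
finger_gap: 0.0852
```

>>> apply_moves([
  {"dx": 0, "dy": 0, "dz": 0, "rx": 0, "ry": -0.18, "rz": 0, "hand": 1},
  {"dx": 0, "dy": 0, "dz": 0, "rx": 0, "ry": -0.18, "rz": 0, "hand": 1},
  {"dx": 0, "dy": 0, "dz": 0, "rx": 0, "ry": -0.18, "rz": 0, "hand": 1},
  {"dx": 0, "dy": 0, "dz": 0, "rx": 0, "ry": -0.18, "rz": 0, "hand": 1},
  {"dx": 0, "dy": 0, "dz": 0, "rx": 0, "ry": -0.18, "rz": 0, "hand": 1},
  {"dx": 0, "dy": 0, "dz": 0, "rx": 0, "ry": -0.05, "rz": 0, "hand": 1},
  {"dx": 0, "dy": 0, "dz": 0, "rx": 0, "ry": 0, "rz": 0, "hand": 1},
])

```text
t: 20.62
position: [0.4306, -0.3065, 0.2208]
tool_rot: [0.482, -0.482, 0.517, -0.517]
contact_force: [-0.7, 0.8, 0.0]
finger_gap: 0.0853
```

```bash
python3 - <<'E'
from h import *
go(*SO[41],.22,-4)
f=vision.grab_frame("side");cv2.imwrite("pics/s6.png",cv2.resize(f["frame"][80:200,300:480,::-1],None,fx=4,fy=4))
E
```

```text
t 20.62 pos [ 0.4306 -0.3065  0.2208] jaw -3.99 tilt [-0.  0. -1.] gap 0.0853 F [-0.7  0.8  0. ]
to (0.5275, 0.2743, 0.22) d cm [-58.62   0.09   5.63] ry 0.0
```

View pics/s6.png

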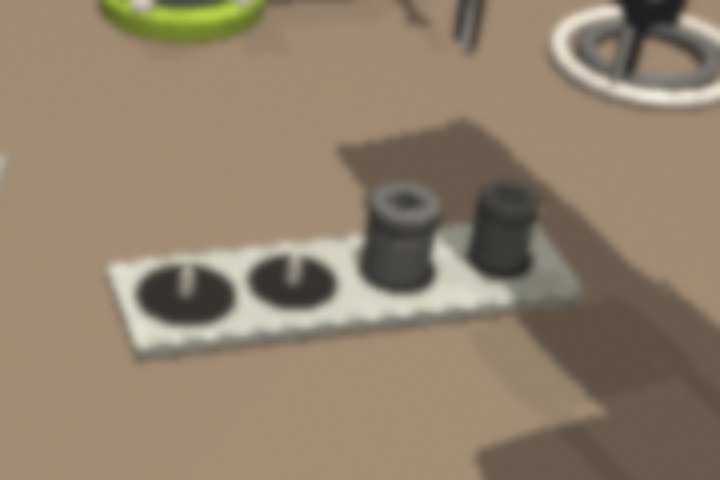

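Sockets 24 and 30 both stand on their seats. Next is socket_41.

>>> apply_moves([
  {"dx": -4.6, "dy": 0, "dz": 0.3, "rx": 0, "ry": 0, "rz": 0, "hand": 1},
  {"dx": -5.4, "dy": 0, "dz": 0.5, "rx": 0, "ry": 0, "rz": 0, "hand": 1},
  {"dx": -5.4, "dy": 0, "dz": 0.5, "rx": 0, "ry": 0, "rz": 0, "hand": 1},
  {"dx": -5.4, "dy": 0, "dz": 0.5, "rx": 0, "ry": 0, "rz": 0, "hand": 1},
  {"dx": -5.4, "dy": 0, "dz": 0.5, "rx": 0, "ry": 0, "rz": 0, "hand": 1},
  {"dx": -5.4, "dy": 0, "dz": 0.5, "rx": 0, "ry": 0, "rz": 0, "hand": 1},
  {"dx": -5.4, "dy": 0, "dz": 0.6, "rx": 0, "ry": 0, "rz": 0, "hand": 1},
  {"dx": -5.4, "dy": 0, "dz": 0.6, "rx": 0, "ry": 0, "rz": 0, "hand": 1},
  {"dx": -5.4, "dy": 0, "dz": 0.6, "rx": 0, "ry": 0, "rz": 0, "hand": 1},
  {"dx": -5.4, "dy": 0, "dz": 0.5, "rx": 0, "ry": 0, "rz": 0, "hand": 1},
  {"dx": -5.4, "dy": 0, "dz": 0.5, "rx": 0, "ry": 0, "rz": 0, "hand": 1},
  {"dx": 0, "dy": 0, "dz": 0, "rx": 0, "ry": 0, "rz": 0, "hand": 1},
])

```text
t: 22.18
position: [0.5267, 0.2776, 0.2208]
tool_rot: [0.484, -0.483, 0.516, -0.516]
contact_force: [0.3, 0.2, -0.1]
finger_gap: 0.0853
```

>>> apply_moves([
  {"dx": 0, "dy": 0, "dz": 0, "rx": 0, "ry": 0, "rz": 0, "hand": 1},
])

```text
t: 22.3
position: [0.5266, 0.2741, 0.2205]
tool_rot: [0.482, -0.483, 0.517, -0.517]
contact_force: [-0.3, 0.1, 0.3]
finger_gap: 0.0852
```

```bash
python3 - <<'E'
from h import *
go(*SO[41],PK[41],-4)
f=vision.grab_frame("side");cv2.imwrite("pics/s7.png",cv2.resize(f["frame"][200:400,220:440,::-1],None,fx=3,fy=3))
E
```

```text
t 22.3 pos [0.5266 0.2741 0.2205] jaw -3.94 tilt [-0.001 -0.001 -1.   ] gap 0.0852 F [-0.3  0.1  0.3]
to (0.5275, 0.2743, 0.104) d cm [-0.04 11.65  0.1 ] ry 0.001
```

View pics/s7.png

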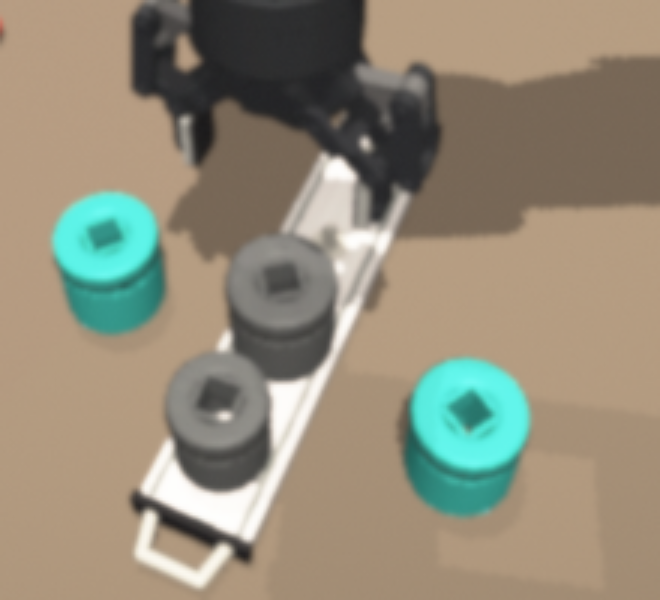

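The jaws are clear of both turquoise sockets. Descend with a stronger grip.

>>> apply_moves([
  {"dx": 0, "dy": 3.0, "dz": 0.1, "rx": 0, "ry": 0, "rz": 0, "hand": 1},
  {"dx": 0, "dy": 2.0, "dz": 0, "rx": 0, "ry": 0, "rz": 0, "hand": 1},
  {"dx": 0, "dy": 2.0, "dz": 0, "rx": 0, "ry": 0, "rz": 0, "hand": 1},
  {"dx": 0, "dy": 2.3, "dz": 0, "rx": 0, "ry": 0, "rz": 0, "hand": 1},
  {"dx": 0, "dy": 2.3, "dz": 0, "rx": 0, "ry": 0, "rz": 0, "hand": 1},
  {"dx": 0, "dy": 0, "dz": 0, "rx": 0, "ry": 0, "rz": 0, "hand": 0.85},
  {"dx": 0, "dy": 0, "dz": 0, "rx": 0, "ry": 0, "rz": 0, "hand": 0.75},
  {"dx": 0, "dy": 0, "dz": 0, "rx": 0, "ry": 0, "rz": 0, "hand": 0.68},
  {"dx": 0, "dy": 0, "dz": 0, "rx": 0, "ry": 0, "rz": 0, "hand": 0.5},
  {"dx": 0, "dy": 0, "dz": 0, "rx": 0, "ry": 0, "rz": 0, "hand": 0.5},
  {"dx": 0, "dy": 0, "dz": 0, "rx": 0, "ry": 0, "rz": 0, "hand": 0.5},
], squeeze=100)

```text
t: 23.72
position: [0.5284, 0.2742, 0.1062]
tool_rot: [-0.483, 0.482, -0.517, 0.517]
contact_force: [-2.5, -1.1, 6.2]
finger_gap: 0.0601
```

```bash
python3 - <<'E'
from h import *
go(*SO[41],PK[41],-4)
E
```

```text
t 23.73 pos [0.5284 0.2742 0.1062] jaw -3.95 tilt [ 0.001  0.    -1.   ] gap 0.0601 F [-2.5 -1.1  6.2]
to (0.5275, 0.2743, 0.104) d cm [-0.    0.22 -0.1 ] ry 0.001
```

>>> apply_moves([
  {"dx": 0, "dy": -1.0, "dz": 0, "rx": 0, "ry": 0, "rz": 0, "hand": 0.5},
  {"dx": 0, "dy": -2.0, "dz": 0, "rx": 0, "ry": 0, "rz": 0, "hand": 0.5},
  {"dx": 0, "dy": -3, "dz": 0, "rx": 0, "ry": 0, "rz": 0, "hand": 0.5},
  {"dx": 0, "dy": -3, "dz": 0, "rx": 0, "ry": 0, "rz": 0, "hand": 0.5},
  {"dx": 0, "dy": -3, "dz": 0, "rx": 0, "ry": 0, "rz": 0, "hand": 0.5},
  {"dx": 0, "dy": -1, "dz": 0, "rx": 0, "ry": 0, "rz": 0, "hand": 0.5},
  {"dx": 0, "dy": 0, "dz": 0, "rx": 0, "ry": 0, "rz": 0, "hand": 0.5},
  {"dx": 0, "dy": 0, "dz": 0, "rx": 0, "ry": 0, "rz": 0, "hand": 0.5},
])

```text
t: 24.72
position: [0.527, 0.2738, 0.2332]
tool_rot: [0.482, -0.483, 0.517, -0.517]
contact_force: [-0.7, -0.3, -8.0]
finger_gap: 0.0603
```

```bash
python3 - <<'E'
from h import *
go(*SE[41],.23,-58.4)
E
```

```text
t 24.73 pos [0.527  0.2738 0.2332] jaw -3.96 tilt [-0.003 -0.001 -1.   ] gap 0.0603 F [-0.7 -0.3 -8. ]
to (0.6187, -0.1898, 0.23) d cm [45.62  0.34 12.35] ry 0.95
```

>>> apply_moves([
  {"dx": 3.0, "dy": 0, "dz": 0.8, "rx": 0, "ry": 0, "rz": 0, "hand": 0.5},
  {"dx": 4.9, "dy": 0, "dz": 1.33, "rx": 0, "ry": 0, "rz": 0, "hand": 0.5},
  {"dx": 4.9, "dy": 0, "dz": 1.33, "rx": 0, "ry": 0, "rz": 0, "hand": 0.5},
  {"dx": 4.9, "dy": 0, "dz": 1.33, "rx": 0, "ry": 0, "rz": 0, "hand": 0.5},
  {"dx": 4.9, "dy": 0, "dz": 1.33, "rx": 0, "ry": 0, "rz": 0, "hand": 0.5},
  {"dx": 4.9, "dy": 0, "dz": 1.33, "rx": 0, "ry": 0, "rz": 0, "hand": 0.5},
  {"dx": 4.9, "dy": 0, "dz": 1.33, "rx": 0, "ry": 0, "rz": 0, "hand": 0.5},
  {"dx": 4.9, "dy": 0, "dz": 1.33, "rx": 0, "ry": 0, "rz": 0, "hand": 0.5},
  {"dx": 4.9, "dy": 0, "dz": 1.33, "rx": 0, "ry": 0, "rz": 0, "hand": 0.5},
  {"dx": 3.4, "dy": 0, "dz": 0.9, "rx": 0, "ry": 0, "rz": 0, "hand": 0.5},
])

```text
t: 25.98
position: [0.619, -0.1916, 0.2328]
tool_rot: [0.482, -0.482, 0.518, -0.516]
contact_force: [0.3, 0.3, -8.0]
finger_gap: 0.0605
```

>>> apply_moves([
  {"dx": 0, "dy": 0, "dz": 0, "rx": 0, "ry": 0.16, "rz": 0, "hand": 0.5},
  {"dx": 0, "dy": 0, "dz": 0, "rx": 0, "ry": 0.16, "rz": 0, "hand": 0.5},
  {"dx": 0, "dy": 0, "dz": 0, "rx": 0, "ry": 0.16, "rz": 0, "hand": 0.5},
  {"dx": 0, "dy": 0, "dz": 0, "rx": 0, "ry": 0.16, "rz": 0, "hand": 0.5},
  {"dx": 0, "dy": 0, "dz": 0, "rx": 0, "ry": 0.16, "rz": 0, "hand": 0.5},
  {"dx": 0, "dy": 0, "dz": 0, "rx": 0, "ry": 0.15, "rz": 0, "hand": 0.5},
  {"dx": 0, "dy": 0, "dz": 0, "rx": 0, "ry": 0, "rz": 0, "hand": 0.5},
  {"dx": 0, "dy": 0, "dz": 0, "rx": 0, "ry": 0, "rz": 0, "hand": 0.5},
])

```text
t: 26.98
position: [0.6192, -0.1891, 0.2338]
tool_rot: [0.193, -0.194, 0.681, -0.68]
contact_force: [-0.5, -0.4, -8.0]
finger_gap: 0.0605
```

```bash
python3 - <<'E'
from h import *
go(*SE[41],.1082,-58.4)
f=vision.grab_frame("side");cv2.imwrite("pics/s8.png",cv2.resize(f["frame"][40:240,230:480,::-1],None,fx=3,fy=3))
E
```

```text
t 26.98 pos [ 0.6192 -0.1891  0.2338] jaw -58.22 tilt [-0.002  0.001 -1.   ] gap 0.0605 F [-0.5 -0.4 -8. ]
to (0.6187, -0.1898, 0.1082) d cm [ 0.07 12.56  0.05] ry 0.003
```

View pics/s8.png

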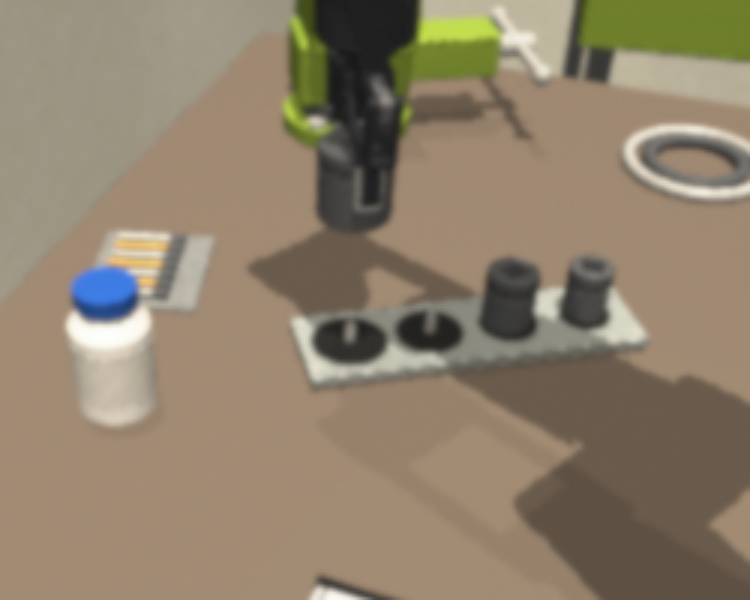

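Held level above seat_41, well clear of the jar. Lower.

>>> apply_moves([
  {"dx": 0.05, "dy": 3.0, "dz": 0.05, "rx": 0, "ry": 0, "rz": 0, "hand": 0.5},
  {"dx": 0, "dy": 3.2, "dz": 0, "rx": 0, "ry": 0, "rz": 0, "hand": 0.5},
  {"dx": 0, "dy": 2.2, "dz": 0, "rx": 0, "ry": 0, "rz": 0, "hand": 0.5},
  {"dx": 0, "dy": 1.5, "dz": 0, "rx": 0, "ry": 0, "rz": 0, "hand": 0.5},
  {"dx": 0, "dy": 1.2, "dz": 0, "rx": 0, "ry": 0, "rz": 0, "hand": 0.5},
  {"dx": 0, "dy": 0.9, "dz": 0, "rx": 0, "ry": 0, "rz": 0, "hand": 0.5},
  {"dx": 0, "dy": 0.2, "dz": 0, "rx": 0, "ry": 0, "rz": 0, "hand": 0.5},
  {"dx": 0, "dy": 0, "dz": 0, "rx": 0, "ry": 0, "rz": 0, "hand": 0.5},
  {"dx": 0, "dy": 0, "dz": 0, "rx": 0, "ry": 0, "rz": 0, "hand": 0.5},
])

```text
t: 28.15
position: [0.6199, -0.1902, 0.1137]
tool_rot: [-0.193, 0.192, -0.68, 0.681]
contact_force: [0.2, -0.5, -7.9]
finger_gap: 0.0604
```

>>> apply_moves([
  {"dx": 0, "dy": 0.2, "dz": 0, "rx": 0, "ry": 0, "rz": 0, "hand": 0.5},
  {"dx": 0, "dy": 0.15, "dz": 0, "rx": 0, "ry": 0, "rz": 0, "hand": 0.5},
  {"dx": 0, "dy": 0.1, "dz": 0, "rx": 0, "ry": 0, "rz": 0, "hand": 0.5},
  {"dx": 0, "dy": 0, "dz": 0, "rx": 0, "ry": 0, "rz": 0, "hand": 0.5},
  {"dx": 0, "dy": 0.1, "dz": 0, "rx": 0, "ry": 0, "rz": 0, "hand": 0.5},
  {"dx": 0, "dy": 0, "dz": 0, "rx": 0, "ry": 0, "rz": 0, "hand": 0.5},
  {"dx": 0, "dy": 0, "dz": 0, "rx": 0, "ry": 0, "rz": 0, "hand": 0.5},
])

```text
t: 29.02
position: [0.6195, -0.19, 0.1083]
tool_rot: [-0.193, 0.193, -0.68, 0.68]
contact_force: [-4.4, 2.5, 3.0]
finger_gap: 0.0604
```

>>> apply_moves([
  {"dx": 0, "dy": 0, "dz": 0, "rx": 0, "ry": 0, "rz": 0, "hand": 0.74},
  {"dx": 0, "dy": 0, "dz": 0, "rx": 0, "ry": 0, "rz": 0, "hand": 0.85},
  {"dx": 0, "dy": 0, "dz": 0, "rx": 0, "ry": 0, "rz": 0, "hand": 1},
  {"dx": 0, "dy": 0, "dz": 0, "rx": 0, "ry": 0, "rz": 0, "hand": 1},
  {"dx": 0, "dy": 0, "dz": 0, "rx": 0, "ry": 0, "rz": 0, "hand": 1},
  {"dx": 0, "dy": -2, "dz": 0, "rx": 0, "ry": 0, "rz": 0, "hand": 1},
  {"dx": 0, "dy": -4, "dz": 0, "rx": 0, "ry": 0, "rz": 0, "hand": 1},
  {"dx": 0, "dy": -4, "dz": 0, "rx": 0, "ry": 0, "rz": 0, "hand": 1},
  {"dx": 0, "dy": -2, "dz": 0, "rx": 0, "ry": 0, "rz": 0, "hand": 1},
])

```text
t: 30.15
position: [0.6206, -0.1906, 0.2317]
tool_rot: [-0.194, 0.191, -0.679, 0.682]
contact_force: [0.1, -0.7, -1.1]
finger_gap: 0.0856
```

>>> apply_moves([
  {"dx": 0, "dy": 0, "dz": 0, "rx": 0, "ry": -0.18, "rz": 0, "hand": 1},
  {"dx": 0, "dy": 0, "dz": 0, "rx": 0, "ry": -0.18, "rz": 0, "hand": 1},
  {"dx": 0, "dy": 0, "dz": 0, "rx": 0, "ry": -0.18, "rz": 0, "hand": 1},
  {"dx": 0, "dy": 0, "dz": 0, "rx": 0, "ry": -0.18, "rz": 0, "hand": 1},
  {"dx": 0, "dy": 0, "dz": 0, "rx": 0, "ry": -0.18, "rz": 0, "hand": 1},
  {"dx": 0, "dy": 0, "dz": 0, "rx": 0, "ry": -0.05, "rz": 0, "hand": 1},
  {"dx": 0, "dy": 0, "dz": 0, "rx": 0, "ry": 0, "rz": 0, "hand": 1},
])

```text
t: 31.02
position: [0.6192, -0.1899, 0.2273]
tool_rot: [0.482, -0.482, 0.517, -0.517]
contact_force: [0.7, -0.3, -0.2]
finger_gap: 0.0854
```

```bash
python3 - <<'E'
from h import *
go(*SO[36],.22,-4)
f=vision.grab_frame("side");cv2.imwrite("pics/s9.png",cv2.resize(f["frame"][:,:,::-1],None,fx=1.2,fy=1.2))
E
```

```text
t 31.02 pos [ 0.6192 -0.1899  0.2273] jaw -3.99 tilt [-0.  0. -1.] gap 0.0854 F [ 0.7 -0.3 -0.2]
to (0.5333, 0.3485, 0.22) d cm [-53.11   0.75 -12.31] ry 0.0
```

View pics/s9.png

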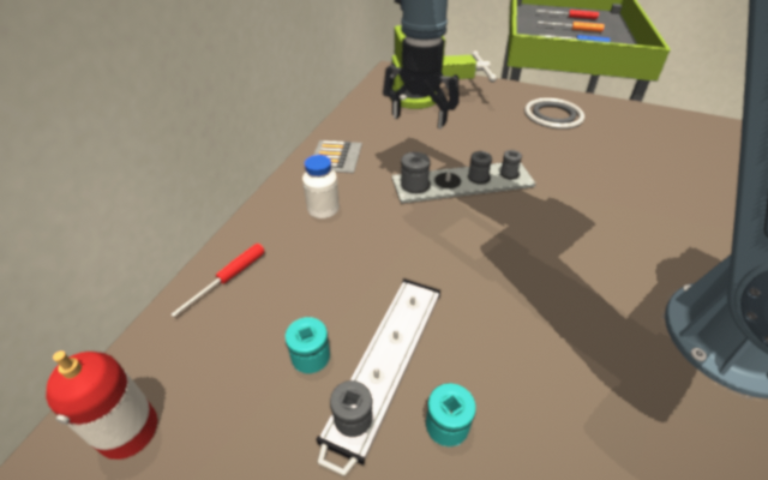

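Three are seated and only socket_36 is left, by the rack handle.

>>> apply_moves([
  {"dx": -4.1, "dy": 0, "dz": -0.95, "rx": 0, "ry": 0, "rz": 0, "hand": 1},
  {"dx": -4.9, "dy": 0, "dz": -1.14, "rx": 0, "ry": 0, "rz": 0, "hand": 1},
  {"dx": -4.9, "dy": 0, "dz": -1.14, "rx": 0, "ry": 0, "rz": 0, "hand": 1},
  {"dx": -4.9, "dy": 0, "dz": -1.14, "rx": 0, "ry": 0, "rz": 0, "hand": 1},
  {"dx": -4.9, "dy": 0, "dz": -1.14, "rx": 0, "ry": 0, "rz": 0, "hand": 1},
  {"dx": -4.9, "dy": 0, "dz": -1.14, "rx": 0, "ry": 0, "rz": 0, "hand": 1},
  {"dx": -4.9, "dy": 0, "dz": -1.14, "rx": 0, "ry": 0, "rz": 0, "hand": 1},
  {"dx": -4.9, "dy": 0, "dz": -1.14, "rx": 0, "ry": 0, "rz": 0, "hand": 1},
  {"dx": -4.9, "dy": 0, "dz": -1.14, "rx": 0, "ry": 0, "rz": 0, "hand": 1},
  {"dx": -4.9, "dy": 0, "dz": -1.14, "rx": 0, "ry": 0, "rz": 0, "hand": 1},
  {"dx": -4.9, "dy": 0, "dz": -1.1, "rx": 0, "ry": 0, "rz": 0, "hand": 1},
  {"dx": 0, "dy": 0, "dz": 0, "rx": 0, "ry": 0, "rz": 0, "hand": 1},
])

```text
t: 32.58
position: [0.5319, 0.3515, 0.2273]
tool_rot: [0.484, -0.483, 0.516, -0.516]
contact_force: [1.3, -0.6, -0.5]
finger_gap: 0.0853
```

>>> apply_moves([
  {"dx": 0, "dy": 0, "dz": 0, "rx": 0, "ry": 0, "rz": 0, "hand": 1},
])

```text
t: 32.7
position: [0.5331, 0.348, 0.2272]
tool_rot: [-0.482, 0.483, -0.517, 0.517]
contact_force: [0.2, 0.4, 0.4]
finger_gap: 0.0853
```

```bash
python3 - <<'E'
from h import *
go(*SO[36],PK[36],-4)
E
```

```text
t 32.7 pos [0.5331 0.348  0.2272] jaw -3.95 tilt [-0.    -0.001 -1.   ] gap 0.0853 F [0.2 0.4 0.4]
to (0.5333, 0.3485, 0.1) d cm [-0.06 12.72  0.02] ry 0.001
```

>>> apply_moves([
  {"dx": -0.05, "dy": 3.0, "dz": 0, "rx": 0, "ry": 0, "rz": 0, "hand": 1},
  {"dx": 0, "dy": 3.0, "dz": 0, "rx": 0, "ry": 0, "rz": 0, "hand": 1},
  {"dx": 0, "dy": 2.3, "dz": 0, "rx": 0, "ry": 0, "rz": 0, "hand": 1},
  {"dx": 0, "dy": 2.2, "dz": 0, "rx": 0, "ry": 0, "rz": 0, "hand": 1},
  {"dx": 0, "dy": 2.2, "dz": 0, "rx": 0, "ry": 0, "rz": 0, "hand": 1},
  {"dx": 0, "dy": 0, "dz": 0, "rx": 0, "ry": 0, "rz": 0, "hand": 0.8},
  {"dx": 0, "dy": 0, "dz": 0, "rx": 0, "ry": 0, "rz": 0, "hand": 0.68},
  {"dx": 0, "dy": 0, "dz": 0, "rx": 0, "ry": 0, "rz": 0, "hand": 0.6},
  {"dx": 0, "dy": 0, "dz": 0, "rx": 0, "ry": 0, "rz": 0, "hand": 0.42},
  {"dx": 0, "dy": 0, "dz": 0, "rx": 0, "ry": 0, "rz": 0, "hand": 0.42},
  {"dx": 0, "dy": 0, "dz": 0, "rx": 0, "ry": 0, "rz": 0, "hand": 0.42},
])

```text
t: 34.08
position: [0.534, 0.3491, 0.1018]
tool_rot: [-0.483, 0.482, -0.517, 0.517]
contact_force: [-1.9, -0.2, 5.4]
finger_gap: 0.0533
```

>>> apply_moves([
  {"dx": 0, "dy": -1.0, "dz": 0, "rx": 0, "ry": 0, "rz": 0, "hand": 0.42},
  {"dx": 0, "dy": -2.0, "dz": 0, "rx": 0, "ry": 0, "rz": 0, "hand": 0.42},
  {"dx": 0, "dy": -3, "dz": 0, "rx": 0, "ry": 0, "rz": 0, "hand": 0.42},
  {"dx": 0, "dy": -3, "dz": 0, "rx": 0, "ry": 0, "rz": 0, "hand": 0.42},
  {"dx": 0, "dy": -3, "dz": 0, "rx": 0, "ry": 0, "rz": 0, "hand": 0.42},
  {"dx": 0, "dy": -1, "dz": 0, "rx": 0, "ry": 0, "rz": 0, "hand": 0.42},
  {"dx": 0, "dy": 0, "dz": 0, "rx": 0, "ry": 0, "rz": 0, "hand": 0.42},
  {"dx": 0, "dy": 0, "dz": 0, "rx": 0, "ry": 0, "rz": 0, "hand": 0.42},
])

```text
t: 35.08
position: [0.5324, 0.3483, 0.2287]
tool_rot: [0.481, -0.483, 0.517, -0.517]
contact_force: [-0.3, -0.5, -5.8]
finger_gap: 0.0532
```

```bash
python3 - <<'E'
from h import *
go(*SE[36],.23,-58.4)
E
```

```text
t 35.08 pos [0.5324 0.3483 0.2287] jaw -3.96 tilt [-0.003 -0.001 -1.   ] gap 0.0532 F [-0.3 -0.5 -5.8]
to (0.5558, -0.2286, 0.23) d cm [57.4  -0.07  6.31] ry 0.95
```

>>> apply_moves([
  {"dx": 3.4, "dy": 0, "dz": 0.3, "rx": 0, "ry": 0, "rz": 0, "hand": 0.42},
  {"dx": 5.0, "dy": 0, "dz": 0.55, "rx": 0, "ry": 0, "rz": 0, "hand": 0.42},
  {"dx": 5.0, "dy": 0, "dz": 0.55, "rx": 0, "ry": 0, "rz": 0, "hand": 0.42},
  {"dx": 5.0, "dy": 0, "dz": 0.55, "rx": 0, "ry": 0, "rz": 0, "hand": 0.42},
  {"dx": 5.0, "dy": 0, "dz": 0.55, "rx": 0, "ry": 0, "rz": 0, "hand": 0.42},
  {"dx": 5.0, "dy": 0, "dz": 0.55, "rx": 0, "ry": 0, "rz": 0, "hand": 0.42},
  {"dx": 5.0, "dy": 0, "dz": 0.55, "rx": 0, "ry": 0, "rz": 0, "hand": 0.42},
  {"dx": 5.0, "dy": 0, "dz": 0.55, "rx": 0, "ry": 0, "rz": 0, "hand": 0.42},
  {"dx": 5.0, "dy": 0, "dz": 0.55, "rx": 0, "ry": 0, "rz": 0, "hand": 0.42},
  {"dx": 5.0, "dy": 0, "dz": 0.55, "rx": 0, "ry": 0, "rz": 0, "hand": 0.42},
  {"dx": 5.0, "dy": 0, "dz": 0.55, "rx": 0, "ry": 0, "rz": 0, "hand": 0.42},
  {"dx": 4.0, "dy": 0, "dz": 0.5, "rx": 0, "ry": 0, "rz": 0, "hand": 0.42},
])

```text
t: 36.58
position: [0.5557, -0.23, 0.2288]
tool_rot: [0.482, -0.482, 0.518, -0.516]
contact_force: [-0.2, 0.5, -5.9]
finger_gap: 0.0536
```

>>> apply_moves([
  {"dx": 0, "dy": 0, "dz": 0, "rx": 0, "ry": 0.16, "rz": 0, "hand": 0.42},
  {"dx": 0, "dy": 0, "dz": 0, "rx": 0, "ry": 0.16, "rz": 0, "hand": 0.42},
  {"dx": 0, "dy": 0, "dz": 0, "rx": 0, "ry": 0.16, "rz": 0, "hand": 0.42},
  {"dx": 0, "dy": 0, "dz": 0, "rx": 0, "ry": 0.16, "rz": 0, "hand": 0.42},
  {"dx": 0, "dy": 0, "dz": 0, "rx": 0, "ry": 0.16, "rz": 0, "hand": 0.42},
  {"dx": 0, "dy": 0, "dz": 0, "rx": 0, "ry": 0.15, "rz": 0, "hand": 0.42},
  {"dx": 0, "dy": 0, "dz": 0, "rx": 0, "ry": 0, "rz": 0, "hand": 0.42},
  {"dx": 0, "dy": 0, "dz": 0, "rx": 0, "ry": 0, "rz": 0, "hand": 0.42},
])

```text
t: 37.58
position: [0.5562, -0.2281, 0.2295]
tool_rot: [0.193, -0.194, 0.681, -0.68]
contact_force: [-0.0, -0.8, -5.4]
finger_gap: 0.0535
```

```bash
python3 - <<'E'
from h import *
go(*SE[36],.1038,-58.4)
E
```

```text
t 37.58 pos [ 0.5562 -0.2281  0.2295] jaw -58.22 tilt [-0.001  0.001 -1.   ] gap 0.0535 F [-0.  -0.8 -5.4]
to (0.5558, -0.2286, 0.1038) d cm [ 0.05 12.57  0.04] ry 0.003
```

>>> apply_moves([
  {"dx": 0.05, "dy": 3.0, "dz": 0.05, "rx": 0, "ry": 0, "rz": 0, "hand": 0.42},
  {"dx": 0, "dy": 3.2, "dz": 0, "rx": 0, "ry": 0, "rz": 0, "hand": 0.42},
  {"dx": 0, "dy": 2.2, "dz": 0, "rx": 0, "ry": 0, "rz": 0, "hand": 0.42},
  {"dx": 0, "dy": 1.5, "dz": 0, "rx": 0, "ry": 0, "rz": 0, "hand": 0.42},
  {"dx": 0, "dy": 1.2, "dz": 0, "rx": 0, "ry": 0, "rz": 0, "hand": 0.42},
  {"dx": 0, "dy": 0.9, "dz": 0, "rx": 0, "ry": 0, "rz": 0, "hand": 0.42},
  {"dx": 0, "dy": 0.2, "dz": 0, "rx": 0, "ry": 0, "rz": 0, "hand": 0.42},
  {"dx": 0, "dy": 0, "dz": 0, "rx": 0, "ry": 0, "rz": 0, "hand": 0.42},
  {"dx": 0, "dy": 0, "dz": 0, "rx": 0, "ry": 0, "rz": 0, "hand": 0.42},
])

```text
t: 38.7
position: [0.5568, -0.2292, 0.1091]
tool_rot: [-0.193, 0.192, -0.68, 0.681]
contact_force: [-1.0, -0.2, -5.4]
finger_gap: 0.0533
```

>>> apply_moves([
  {"dx": 0, "dy": 0.15, "dz": 0, "rx": 0, "ry": 0, "rz": 0, "hand": 0.42},
  {"dx": 0, "dy": 0.15, "dz": 0, "rx": 0, "ry": 0, "rz": 0, "hand": 0.42},
  {"dx": 0, "dy": 0.1, "dz": 0, "rx": 0, "ry": 0, "rz": 0, "hand": 0.42},
  {"dx": 0, "dy": 0, "dz": 0, "rx": 0, "ry": 0, "rz": 0, "hand": 0.42},
  {"dx": 0, "dy": 0, "dz": 0, "rx": 0, "ry": 0, "rz": 0, "hand": 0.42},
])

```text
t: 39.33
position: [0.5564, -0.229, 0.1044]
tool_rot: [-0.193, 0.193, -0.68, 0.68]
contact_force: [0.6, 0.0, -5.4]
finger_gap: 0.0539
```

>>> apply_moves([
  {"dx": 0, "dy": 0.1, "dz": 0, "rx": 0, "ry": 0, "rz": 0, "hand": 0.42},
  {"dx": 0, "dy": 0.05, "dz": 0, "rx": 0, "ry": 0, "rz": 0, "hand": 0.42},
  {"dx": 0, "dy": 0, "dz": 0, "rx": 0, "ry": 0, "rz": 0, "hand": 0.42},
  {"dx": 0, "dy": 0, "dz": 0, "rx": 0, "ry": 0, "rz": 0, "hand": 0.42},
])

```text
t: 39.83
position: [0.5565, -0.229, 0.1038]
tool_rot: [-0.193, 0.193, -0.68, 0.68]
contact_force: [-4.8, 2.5, 5.8]
finger_gap: 0.0532
```

Seated at the predicted height. Release and back off.

>>> apply_moves([
  {"dx": 0, "dy": 0, "dz": 0, "rx": 0, "ry": 0, "rz": 0, "hand": 0.67},
  {"dx": 0, "dy": 0, "dz": 0, "rx": 0, "ry": 0, "rz": 0, "hand": 0.8},
  {"dx": 0, "dy": 0, "dz": 0, "rx": 0, "ry": 0, "rz": 0, "hand": 1},
  {"dx": 0, "dy": 0, "dz": 0, "rx": 0, "ry": 0, "rz": 0, "hand": 1},
  {"dx": 0, "dy": 0, "dz": 0, "rx": 0, "ry": 0, "rz": 0, "hand": 1},
  {"dx": 0, "dy": -2, "dz": 0, "rx": 0, "ry": 0, "rz": 0, "hand": 1},
  {"dx": 0, "dy": -4, "dz": 0, "rx": 0, "ry": 0, "rz": 0, "hand": 1},
  {"dx": 0, "dy": -4, "dz": 0, "rx": 0, "ry": 0, "rz": 0, "hand": 1},
  {"dx": 0, "dy": -4, "dz": 0, "rx": 0, "ry": 0, "rz": 0, "hand": 1},
])

```text
t: 40.95
position: [0.5565, -0.229, 0.2459]
tool_rot: [-0.193, 0.192, -0.68, 0.681]
contact_force: [0.2, -0.3, -0.1]
finger_gap: 0.0857
```

>>> apply_moves([
  {"dx": 0, "dy": 0, "dz": -4, "rx": 0, "ry": 0, "rz": 0, "hand": 1},
  {"dx": 0, "dy": 0, "dz": -5, "rx": 0, "ry": 0, "rz": 0, "hand": 1},
  {"dx": 0, "dy": 0, "dz": -5, "rx": 0, "ry": 0, "rz": 0, "hand": 1},
  {"dx": 0, "dy": 0, "dz": -5, "rx": 0, "ry": 0, "rz": 0, "hand": 1},
  {"dx": 0, "dy": 0, "dz": -5, "rx": 0, "ry": 0, "rz": 0, "hand": 1},
  {"dx": 0, "dy": 0, "dz": -3, "rx": 0, "ry": 0, "rz": 0, "hand": 1},
  {"dx": 0, "dy": 0, "dz": 0, "rx": 0, "ry": 0, "rz": 0, "hand": 1},
  {"dx": 0, "dy": 0, "dz": 0, "rx": 0, "ry": 0, "rz": 0, "hand": 1},
])

```text
t: 41.95
position: [0.4156, 0.0005, 0.2441]
tool_rot: [-0.193, 0.192, -0.68, 0.681]
contact_force: [0.1, -0.1, -0.1]
finger_gap: 0.0854
```

```bash
python3 - <<'E'
from h import *
go(*SE[36],.1038,-58.4)
f=vision.grab_frame("top");cv2.imwrite("pics/t9.png",f["frame"][:,:,::-1])
g=vision.grab_frame("side");cv2.imwrite("pics/s10.png",cv2.resize(g["frame"][80:200,260:460,::-1],None,fx=4,fy=4))
C=cloud(f);ok=f["range_z"]>0
for n,zt,D in [(24,.067,40),(30,.071,47),(36,.075,55),(41,.081,62)]:
    k=ok&(abs(C[:,:,2]-zt)<.004)&(np.hypot(C[:,:,0]-SE[n][0],C[:,:,1]-SE[n][1])<D/2000+.015)
    cs,_=cv2.findContours(k.astype(np.uint8),0,cv2.CHAIN_APPROX_NONE);c=max(cs,key=len)
    P=onplane(f,c[:,0],zt)[:,:2]*1000;(x,y),ax,an=cv2.fitEllipse(P.astype(np.float32))
    Q=C[k];A=np.c_[Q[:,:2]-Q[:,:2].mean(0),np.ones(len(Q))];co=np.linalg.lstsq(A,Q[:,2],rcond=None)[0]
    print(n,'off mm',round(x-SE[n][0]*1000,1),round(y-SE[n][1]*1000,1),'d',np.round(ax,1),'z',co[2].round(4),'slope',co[:2].round(3))
h=cv2.inRange(cv2.cvtColor(f["frame"],cv2.COLOR_RGB2HSV),(105,120,60),(125,255,255));h[:,:340]=0;h[:,400:]=0;h[130:]=0
print('jar',onplane(f,[np.argwhere(h)[:,::-1].mean(0)],.118))
E
```

```text
t 41.95 pos [0.4156 0.0005 0.2441] jaw -58.37 tilt [ 0.002 -0.001 -1.   ] gap 0.0854 F [ 0.1 -0.1 -0.1]
to (0.5558, -0.2286, 0.1038) d cm [ 0.1  14.08 26.83] ry 0.001
24 off mm 1.7 0.6 d [37.7 38.6] z 0.0668 slope [ 0.003 -0.005]
30 off mm 1.8 0.8 d [44.7 45.3] z 0.0709 slope [ 0.    -0.008]
36 off mm 1.6 0.6 d [52.5 53.4] z 0.075 slope [-0.    -0.006]
41 off mm 2.1 0.9 d [59.6 60. ] z 0.0811 slope [-0.008 -0.006]
jar [[ 0.78179712 -0.05911967  0.118     ]]
```

View pics/t9.png

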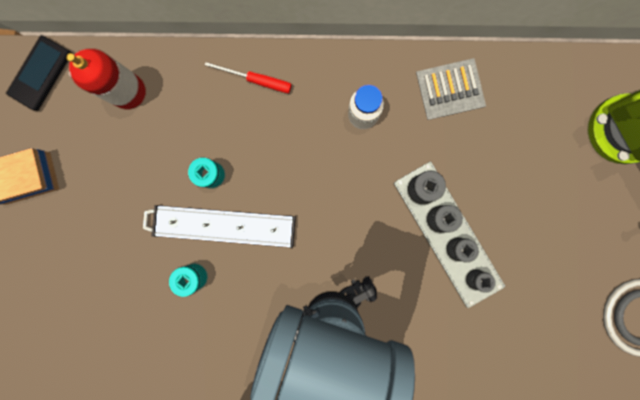

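View pics/s10.png

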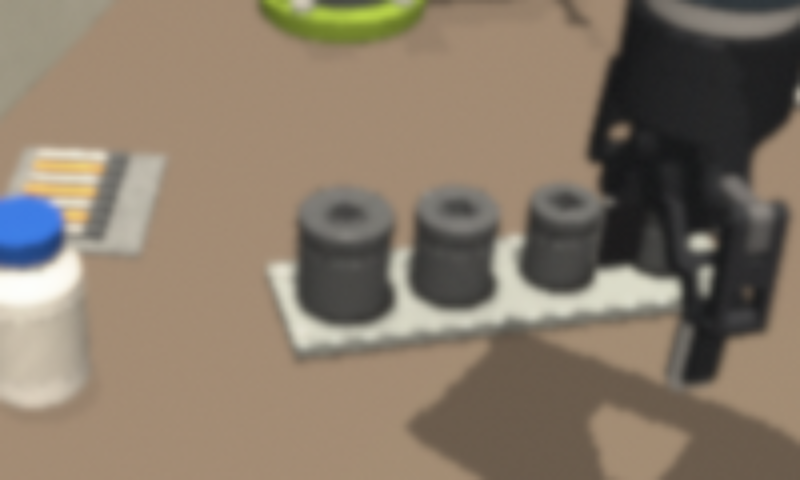

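The top view shows all four sockets in size order on the bench rack, from (430,186) to (485,282). The carry rack is empty, and the jar and turquoise sockets stand where they were. Handing in.

```bash
python3 -c "
from station import robot
print(robot.close_job())"
```

```text
the job is handed in; nothing more can be done
None
```

I moved the four sockets one at a time from the carry rack to their own seats on the bench rack, in the order 30, 24, 41, 36. I handed the job in at about 42 s; it reports no verdict.

- **Position:** each socket's axis measured within 2.3 mm of its post. That offset is almost the same for all four and is close to the camera calibration error.
- **Seating:** the tops measured 66.8, 70.9, 75.0 and 81.1 mm high, against 67, 71, 75 and 81 mm expected when fully seated. The fitted slope of the tops was at most about 0.01 rad.
- **Surroundings:** the jar's measured position changed by less than 0.1 mm. In the last picture the turquoise sockets and the carry rack were where they started.
- **Robot:** the gripper was open and clear of everything, and the contact force read about zero.

Two early move calls were refused because their rows left out some fields; neither moved the arm. In the last side view the arm hid socket_24, so its final check comes from the top camera and an earlier side picture. No check failed or disagreed.

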